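# Pile carved panels on the drying plate

## Robot

A 6-joint arm with a two-finger parallel gripper is mounted at the origin on the work surface. World frame = base frame: x ahead of the robot, y to its left, z up, the work surface at z = 0. Lengths are in m, angles in rad, forces in N, time in s.
With the tool pointing down it reaches from about 0.375 to 0.9 m from the base axis. Payload 3.1 kg.
Tool frame: the origin (TCP) lies between the finger pads; the fingertips stand robot.tip_extent ahead of it and the grasp point (between the pads) lies 3 mm ahead of it (robot.tip_extent is the distance from the TCP to the fingertips, in m); z points along the fingers, x is the direction in which the jaws open and shut, and the axes are right-handed (so a half turn about z gives the same grasp; the last joint's range is limited). The gripper opens to 87 mm and grips with 3 to 60 N. Pads are 19 mm wide; open, the fingers measure 117 mm over their backs; the gripper's body (75 mm by 190 mm) begins 51 mm behind the grasp point.
Start: joints at [0.925, 0.527, 1.433, -0, 1.181, -0.178], TCP at [0.281, 0.558, 0.245] pointing down, gripper open.
Joint ranges: [-3.08, 3.08], [-0.75, 2.2], [0.22, 2.44], [-1.43, 4.57], [0, 2.65], [-2.85, 2.85]. Speed limits (rad/s): [2.79, 2.79, 3.14, 3.14, 3.14, 3.14].

## Interface

Orientations are given as a unit quaternion [x, y, z, w].
In Python, from rig import robot, cams gives the robot as it stands.
- The arm moves only by the tool carry_out, never from a script. Its argument "steps" is a list of rows, each a list of 3 entries, a list of its own where there are three numbers: the shift along the world's x, y, z in cm, then the turn about the world's z in degrees, then the closure, from 0 (fully open) to 1 (shut). In form: [[[dx, dy, dz], spin, fingers], ...]. A call has 1 to 10 rows; each row shifts and turns the pose as measured when the row begins; what a row does not reach is not made up. A row lasts 1/10 s, in which the tool goes at most 50 mm and 8.59 degrees, less where a joint would pass 70% of its speed; a pose out of reach is approached as far as the arm can. A call with a gripper value outside its range is refused whole. The fingers move at their own pace and stop on an object; "squeeze" is the grip in N (left out, the last holds). Time passes only in rows, so rows that do not move let the fingers close. It gives the time, the measured TCP pose, the force and the opening at its end, in the units of the state.
- robot.get_obs(): the state, without advancing time (a new reading comes with each control period).
- cams.camera(name): name is "side" or "top" or "wrist"; returns a dict with "pixels" (480x640x3 uint8, red, green, blue), "fx", "fy", "cx", "cy" (pixels), "k1" (the pictures are not rectified: a ray, as slopes to the right and down, at radius r is drawn at 1 + k1 r^2 times it, then the intrinsics apply), "eye" and "rotation" of the camera in the world. Camera axes: x right, y up, looking along -z (the intrinsics and any distortion apply to the point x, -y, -z); pixel columns grow to the right and rows downward; lengths in m; the calibration is good to about 2 mm. A picture is of the moment at which its call begins. There is no depth.
- robot.hand_in(): hands the job in, once; it reports no verdict.
The state is a dict: "time": time; "q": joint angles; "joint_velocities": joint speeds; "joint_torque": joint torques, N m; "position": TCP position; "tool_rot": TCP orientation; "ft_force": force on the tool from outside, world axes, zero at the start; "moment": the same for the moment, N m; "grip_width": finger opening in m.
Only numpy, scipy, OpenCV 4.12 (cv2) and the standard library are available. Lean on these libraries where they do the work, as an engineer would, in place of code of your own. Each camera call takes 0.05 s, during which the arm holds its last target. There are 200 camera calls.

## Task

Pile all the pale carved panels from the carrying board one by one on the bundle of blanks on the drying plate, carved side up and square over the bundle: they differ in thickness, so feel for the top of the pile each time before letting go, and never drop one or lean hard on the pile. Then set the press weight with the red grip down gently on top of them, square too, so that they dry flat. Turn the thermostat dial so that its white pointer stands at the red set pointer, and leave the other things on the bench as they are.

Things in the scene. Friction and masses are not known exactly. Their poses are not given: they have to be found in the camera images.
- dryer: the warm drying plate, fixed to the bench: a low grey metal base 200 (x) by 220 (y) by 46 mm high with a bare aluminium deck; on its right (-y) a black thermostat box, 130 by 88 mm, 50 mm high, carries the dial. Origin on the bench under the middle of the deck; x ahead, y left at yaw 0 (it stands up to 0.2 rad askew)
- deck (a point): middle of the deck's top, 46 mm above the bench: the pile stands over it. A loose strapped bundle of pale sawn blanks, 104 (x) by 62 (y) mm, 0.6 to 0.9 kg, already lies here, square to the dryer and centred. It is one to three blanks high, somewhere from 20 to 60 mm in all; its height is not reported
- dial (a joint): thermostat dial on the black box (grey skirt, black grip bar with a white pointer line on one end), upright axis: angle of its white pointer in rad, 0 = pointing to -x of the dryer, growing clockwise seen from above; travel 0 to 2.6, turns freely against light friction (0.04 N m) and stays where left
- dial_grip (a point): on the dial's axis at the middle of its grip bar, 70 mm above the bench. The bar is 50 mm long, 16 wide, 24 high; its top is 12 mm above this point, its foot on a skirt (radius 28) 12 mm below. At dial 0 the bar lies along the dryer's x; this point's x axis turns with the dial and points away from the white pointer
- redmark (a joint): angle of the small red set pointer under the dial, same zero and sense as the dial's: where the white pointer belongs. It keeps its place
- mark_tip (a point): middle of the red set pointer's tab, 37 mm from the dial's axis, just outside the dial; its x axis points from the tab to the dial's axis
- board: the flat grey-coated carrying board, 300 (x) by 360 (y) by 8 mm, loose on the bench, on which the panels and the press weight wait; origin: middle of its underside
- weight: the press weight, 0.7 kg: plywood board 100 (x) by 60 (y) by 12 mm, dark steel slab 90 by 50 by 14 mm on it, and a red wooden grip block on top, 66 mm long (x), 22 mm wide (y), from 26 to 60 mm above the underside. Origin: middle of the underside; z up
- panel1: pale limewood panel carved with a rosette, 100 (x) by 60 (y) mm; every panel has a different thickness, somewhere from 10 to 24 mm, which is not reported; 70 to 240 g. Waits carved side up on the carrying board. Origin: middle of the underside; z up through the carved face
- panel2: pale limewood panel carved with a leaf, 100 (x) by 60 (y) mm; every panel has a different thickness, somewhere from 10 to 24 mm, which is not reported; 70 to 240 g. Waits carved side up on the carrying board. Origin: middle of the underside; z up through the carved face
- panel3: pale limewood panel carved with three diamonds, 100 (x) by 60 (y) mm; every panel has a different thickness, somewhere from 10 to 24 mm, which is not reported; 70 to 240 g. Waits carved side up on the carrying board. Origin: middle of the underside; z up through the carved face
- panel4: pale limewood panel carved with a little house, 100 (x) by 60 (y) mm; every panel has a different thickness, somewhere from 10 to 24 mm, which is not reported; 70 to 240 g. Waits carved side up on the carrying board. Origin: middle of the underside; z up through the carved face
- panel5: pale limewood panel carved with waves, 100 (x) by 60 (y) mm; every panel has a different thickness, somewhere from 10 to 24 mm, which is not reported; 70 to 240 g. Waits carved side up on the carrying board. Origin: middle of the underside; z up through the carved face
- mallet: turned carver's mallet standing on its head, 72 mm wide, 205 mm tall (bystander; origin at the middle of its foot)
- gouge: gouge, 210 mm long, lying (bystander; origin at its underside)
- dustbrush: bench brush, 200 mm long, lying (bystander; origin at its underside)
- oil: amber bottle of oil, 60 mm wide, 150 mm tall (bystander; origin at the middle of its foot)
- mug: blue mug, 80 mm wide, 90 mm tall (bystander; origin at the middle of its foot)
- sandblock: cork sanding block 90 by 60 by 30 mm (bystander; origin at the middle of its underside)
- sample: dark oiled sample panel 110 by 70 by 16 mm, not one of those to dry (bystander; origin at the middle of its underside)
Things that resemble listed ones, but are neither listed nor needed, are in the scene too. What is shaped like the panel1 but purple is not meant.

How it is judged:
On the way, in this order (a step that is already met when the one before it is completed fails the run):
1. all the panels are piled square on the bundle (horizontal distance between each of panel1, panel2, panel3, panel4, panel5 and deck below 0.015 m and angle between the x axis of each of panel1, panel2, panel3, panel4, panel5 and the x axis of dryer, either way round below 0.15 rad and angle between each of panel1, panel2, panel3, panel4, panel5's own z axis and vertical below 0.1 rad and z of each of panel1, panel2, panel3, panel4, panel5 in the frame of deck above 0.015 m and linear speed of each of panel1, panel2, panel3, panel4, panel5 below 0.03 m/s), for 0.2 s.
2. the press weight lies square on top of them (horizontal distance between weight and deck below 0.015 m and angle between the x axis of weight and the x axis of dryer, either way round below 0.15 rad and angle between weight's own z axis and vertical below 0.1 rad and z of weight in the frame of deck above 0.015 m and linear speed of weight below 0.03 m/s and z of weight in the frame of panel1 above 0.006 m and z of weight in the frame of panel2 above 0.006 m and z of weight in the frame of panel3 above 0.006 m and z of weight in the frame of panel4 above 0.006 m and z of weight in the frame of panel5 above 0.006 m), for 0.2 s.
At the end, for the whole second after the job is handed in: every panel lies flat, carved side up and at rest in the pile, its middle within 15 mm of the deck's middle seen from above and within 0.15 rad of square to the dryer; the press weight lies likewise on top of all of them; the dial's pointer is within 0.1 rad of the red set pointer (all of step 1 and all of step 2 and angle between the x axis of dial_grip and the x axis of mark_tip, either way round below 0.1 rad); the robot touches nothing.
It fails at once if a panel or the weight is dropped on the pile (falls freely by more than about 12 mm) ((contact force between panel1 and anything else below 0.01 N and linear speed of panel1 above 0.5 m/s and horizontal distance between panel1 and deck below 0.08 m) or (contact force between panel2 and anything else below 0.01 N and linear speed of panel2 above 0.5 m/s and horizontal distance between panel2 and deck below 0.08 m) or (contact force between panel3 and anything else below 0.01 N and linear speed of panel3 above 0.5 m/s and horizontal distance between panel3 and deck below 0.08 m) or (contact force between panel4 and anything else below 0.01 N and linear speed of panel4 above 0.5 m/s and horizontal distance between panel4 and deck below 0.08 m) or (contact force between panel5 and anything else below 0.01 N and linear speed of panel5 above 0.5 m/s and horizontal distance between panel5 and deck below 0.08 m) or (contact force between weight and anything else below 0.01 N and linear speed of weight above 0.5 m/s and horizontal distance between weight and deck below 0.08 m)).
It fails at once if the drying plate is leaned on hard (more than 100 N, the pile's own 25 N or so included) (contact force between dryer and anything else above 100 N).
It fails at once if a bystander is moved by more than 5 cm (distance of any of mallet, gouge, dustbrush, oil, mug, sandblock, sample from where it was at the start of the episode above 0.05 m).
Of bundle1, bundle2, bundle3 only 1 to 1 are there at a start; the rules pass over those that are not, and their reading is None.
Of panel1, panel2, panel3, panel4, panel5 only 3 to 5 are there at a start; the rules pass over those that are not, and their reading is None.
At some moment in a run one of board may be knocked a few centimetres aside while the robot is not near it.
It also fails if it takes over 210 s, if anything falls off the work surface, if the arm or the gripper's body presses on something with over 40 N, if the wrist force passes 120 N, or if a joint passes its speed limit or range.

## Working session

There is one attempt and no reset: what is moved stays moved. The work goes in short steps, Python scripts to look and compute and a tool call to move; the robot and the scene stay as the last step left them, time stands still between calls to the robot, and variables do not carry over. Pictures are saved under pics/ and viewed, about 12 in all and at most 16, crops included, and the job is handed in when it is done.

Besides the shell and the picture viewer there is one more tool, called after "Request:" as name(argument=value, ...) on one line, values as JSON. carry_out: Moves the arm, as the interface text tells. Its arguments: {"type":"object","properties":{"steps":{"type":"array"},"squeeze":{"type":"number"}},"required":["steps"]}

```bash
ls; mkdir -p pics
cat > h.py <<'E'
import numpy as np, cv2
from rig import robot, cams
def snap(name,f=None,crop=None,scale=1):
    c=cams.camera(name)
    im=c["pixels"][:,:,::-1].copy()
    if f:
        np.savez('pics/'+f+'.npz',**{k:np.array(v) for k,v in c.items()})
        o=im
        if crop: x0,y0,x1,y1=crop; o=im[y0:y1,x0:x1]
        if scale!=1: o=cv2.resize(o,None,fx=scale,fy=scale,interpolation=cv2.INTER_CUBIC)
        cv2.imwrite('pics/'+f+'.png',o)
    return c
def load(f): 
    d=np.load('pics/'+f+'.npz'); return {k:d[k] for k in d.files}
def ray(c,u,v):
    x=(u-c["cx"])/c["fx"]; y=(v-c["cy"])/c["fy"]
    rd=np.hypot(x,y); r=rd
    for _ in range(30): r=rd/(1+c["k1"]*r*r)
    s=r/rd if rd>0 else 1
    d=np.array([x*s,-y*s,-1.0]); return R(c)@d
def R(c):
    r=np.array(c["rotation"],float)
    if r.shape==(3,3): return r
    from scipy.spatial.transform import Rotation as Q
    return Q.from_quat(r).as_matrix()
def at(c,u,v,z):
    d=ray(c,u,v); e=np.array(c["eye"]); return e+d*(z-e[2])/d[2]
def proj(c,p):
    q=R(c).T@(np.array(p)-c["eye"]); x=q[0]/-q[2]; y=-q[1]/-q[2]; k=1+c["k1"]*(x*x+y*y)
    return c["fx"]*x*k+c["cx"], c["fy"]*y*k+c["cy"]
E
python3 - <<'E'
from h import *
for n in("top","side"):
    c=snap(n,n+"0"); print(n,{k:v for k,v in c.items() if k!="pixels"})
print(robot.get_obs(), robot.tip_extent)
E
```

```text
pics
top {'fx': 506.72915944762195, 'fy': 506.72915944762195, 'cx': 316.40190469178674, 'cy': 241.31824969053636, 'k1': -0.05673620540627744, 'eye': array([0.27508034, 0.06689021, 1.21555455]), 'rotation': array([ 0.0744718 , -0.07564055, -0.69155119,  0.71448542])}
side {'fx': 567.4963298221538, 'fy': 567.4963298221538, 'cx': 325.1077851639609, 'cy': 222.22163761515284, 'k1': -0.17337356077599736, 'eye': array([-0.18235867, -0.80727604,  0.93208434]), 'rotation': array([ 0.42071423, -0.15318431, -0.30494103,  0.84056235])}
{'time': 0.1, 'q': array([ 9.25513545e-01,  5.28400409e-01,  1.43375106e+00, -3.15160213e-05,
        1.18140247e+00, -1.78504258e-01]), 'joint_velocities': array([ 1.88025655e-03, -1.18975369e-03, -2.11257772e-03, -7.35326291e-05,
       -9.52137093e-04,  6.06118052e-04]), 'joint_torque': array([-7.10124550e-05, -4.40986347e+01, -1.77150804e+01,  6.34919107e-02,
        5.33292023e-02, -2.68830939e-05]), 'position': array([0.28086943, 0.55765393, 0.24366008]), 'tool_rot': array([ 8.51469221e-01,  5.24403664e-01, -9.07712077e-04,  3.71384446e-04]), 'ft_force': array([ 0.27473524, -0.55413327, -0.04417837]), 'moment': array([ 0.01186339, -0.02237087,  0.02394529]), 'grip_width': 0.08713524782024067} 0.022
```

View pics/top0.png

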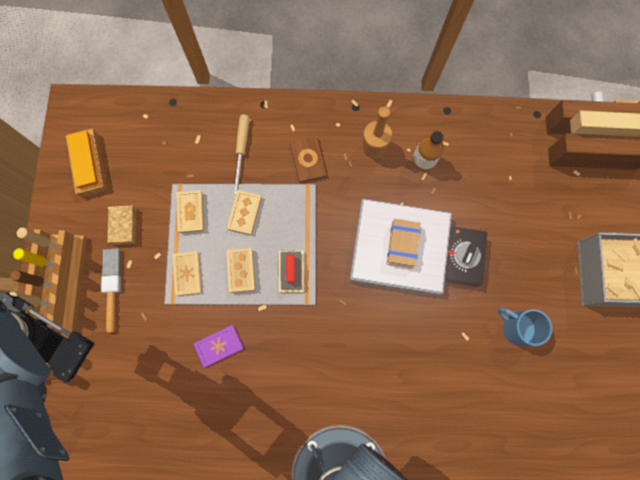

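View pics/side0.png

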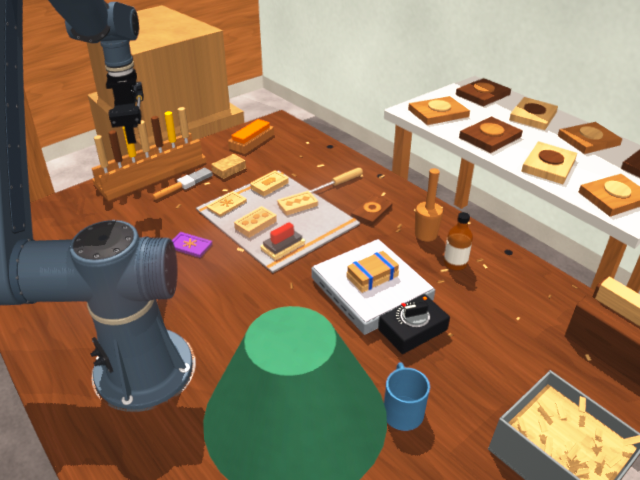

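Top view: the pale panels on the board are house (190,211), diamonds (244,212), rosette (187,273) and one at (240,270). The weight with the red grip is at (291,271), the bundle at (405,243) and the dial at (466,256). Things that could be confused with them: purple rosette panel (218,346), dark sample (309,160), sanding block (122,225). I'll check the choice in an enlarged crop.

Run:
```python
from h import *
im=load("top0")["pixels"][:,:,::-1]
a=cv2.resize(im[180:310,160:322],None,fx=4.9,fy=4.6,interpolation=cv2.INTER_CUBIC)
a=cv2.resize(im[180:300,162:322],None,fx=5,fy=5,interpolation=cv2.INTER_CUBIC)
cv2.imwrite('pics/a.png',a)
b=cv2.resize(im[190:300,345:495],None,fx=5,fy=5,interpolation=cv2.INTER_CUBIC)
cv2.imwrite('pics/b.png',b)
```

```text
(no output)
```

View pics/a.png

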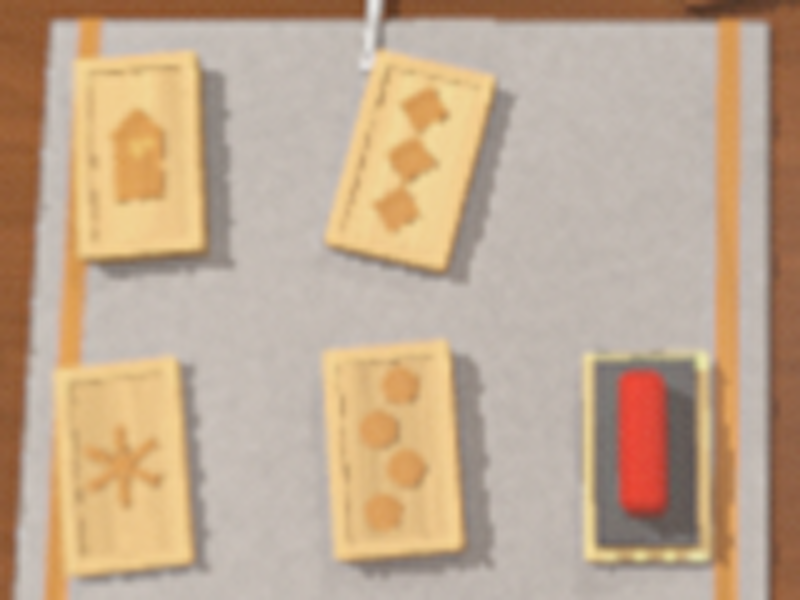

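View pics/b.png

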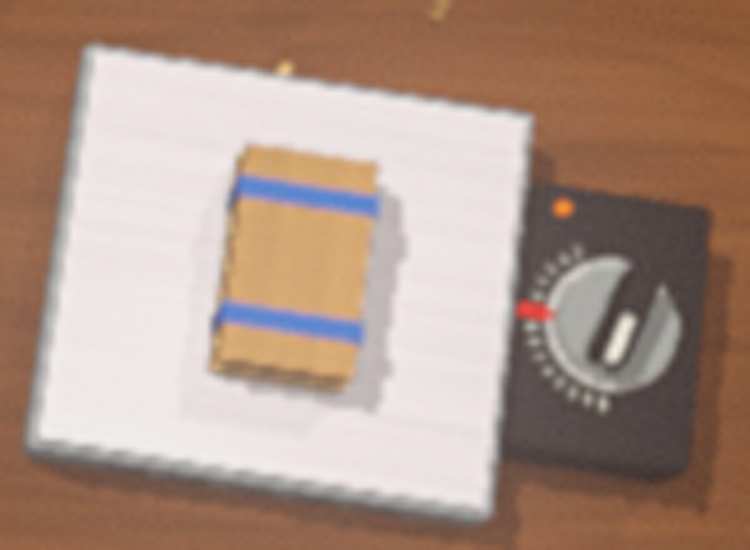

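The crop shows four pale panels on the board: house (140,155), diamonds (412,160), rosette (122,465) and one with blobs (393,450). The weight is at (648,455). On the dryer, the bundle is in the middle, the white pointer is near zero and the red mark is to the left of the dial at (533,312).

```bash
cat > fit.py <<'E'
from h import *
def rect(c,pts,z,off,s=5):
    P=np.array([at(c,(u+.5)/s-.5+off[0],(v+.5)/s-.5+off[1],z)[:2] for u,v in pts])
    ctr=P.mean(0)
    # pts: TL,TR,BR,BL in image ; x axis = up in image
    d=(P[0]+P[1]-P[2]-P[3])/2; w=(P[0]+P[3]-P[1]-P[2])/2
    print("ctr",ctr.round(4),"L %.4f W %.4f yawL %.2f deg yawW %.2f"%(np.hypot(*d),np.hypot(*w),np.degrees(np.arctan2(d[1],d[0])),np.degrees(np.arctan2(-w[0],w[1]))))
    return ctr
E
python3 - <<'E'
from fit import *
c=load("top0")
A=(162,180);B=(345,190)
for n,p,z in [("house",[(75,60),(198,52),(206,248),(83,259)],.025),("diam",[(378,52),(494,74),(443,270),(328,242)],.025),("ros",[(55,370),(180,358),(192,564),(68,575)],.025),("blob",[(323,352),(447,341),(463,549),(335,560)],.025),("weight",[(585,353),(710,352),(711,560),(586,560)],.02)]:
    print(n,end=' ');rect(c,p,z,A)
for z in (.066,.086,.106):print("bundle",z,end=' ');rect(c,[(245,148),(377,163),(352,381),(213,368)],z,B)
print("deck",end=' ');rect(c,[(90,47),(532,115),(493,507),(35,440)],.046,B)
f=lambda u,v,z:at(c,(u+.5)/5-.5+345,(v+.5)/5-.5+190,z)[:2]
ax=f(615,322,.058);rm=f(533,312,.052)
print(ax,rm,"barends",f(645,275,.082),f(606,362,.082))
E
```

```text
house ctr [0.5992 0.3809] L 0.1005 W 0.0604 yawL 7.20 deg yawW 6.37
diam ctr [0.601  0.2483] L 0.0999 W 0.0582 yawL -10.66 deg yawW -10.66
ros ctr [0.4454 0.3758] L 0.0993 W 0.0596 yawL 8.29 deg yawW 7.31
blob ctr [0.4576 0.2484] L 0.1004 W 0.0601 yawL 7.41 deg yawW 6.99
weight ctr [0.4597 0.1269] L 0.1000 W 0.0596 yawL 2.69 deg yawW 2.14
bundle 0.066 ctr [ 0.5275 -0.1347] L 0.1056 W 0.0634 yawL -7.49 deg yawW -4.14
bundle 0.086 ctr [ 0.5231 -0.1312] L 0.1038 W 0.0623 yawL -7.49 deg yawW -4.14
bundle 0.106 ctr [ 0.5188 -0.1277] L 0.1019 W 0.0612 yawL -7.49 deg yawW -4.14
deck ctr [ 0.527 -0.134] L 0.1920 W 0.2151 yawL -6.87 deg yawW -6.84
[ 0.5064538  -0.28557318] [ 0.51118964 -0.24856915] barends [ 0.52415712 -0.29291316] [ 0.48290402 -0.27354781]
```

Request:
carry_out(steps=[[[1.25, -4.7, 0], 0, 0], [[1.25, -4.7, 0], 0, 0], [[1.25, -4.7, 0], 0, 0], [[1.25, -4.7, 0], 0, 0], [[1.25, -4.7, 0], 0, 0], [[1.25, -4.7, 0], 0, 0], [[1.25, -4.7, 0], 0, 0], [[1.25, -4.7, 0], 0, 0], [[1.25, -4.7, 0], 0, 0], [[1.25, -4.7, 0], 0, 0]])

```text
time: 1.1
position: [0.4039, 0.0787, 0.2409]
tool_rot: [0.848, 0.53, -0.0, -0.0]
ft_force: [0.5, 0.8, 0.6]
grip_width: 0.0867
```

Request:
carry_out(steps=[[[1.25, -4.7, 0], 0, 0], [[1.25, -4.7, 0], 0, 0], [[1.25, -4.7, 0], 0, 0], [[1.25, -4.7, 0], 0, 0], [[1.25, -4.7, 0], 0, 0], [[1.25, -4.7, 0], 0, 0], [[1.25, -4.7, 0], 0, 0]])

```text
time: 1.8
position: [0.4897, -0.2607, 0.2398]
tool_rot: [0.849, 0.529, 0.0, -0.002]
ft_force: [1.0, -0.1, -0.3]
grip_width: 0.0866
```

Run:
```python
from h import *
c=snap("wrist","w1"); print({k:v for k,v in c.items() if k!="pixels"}); o=robot.get_obs(); print(o["position"],o["tool_rot"])
c=snap("top","t1")
```

```text
{'fx': 350.3924907046142, 'fy': 350.3924907046142, 'cx': 316.6437121401678, 'cy': 237.07092514433708, 'k1': 0.01568185086938872, 'eye': array([ 0.41310907, -0.22299388,  0.38087308]), 'rotation': array([-0.12880027, -0.081447  ,  0.52160793,  0.83946533])}
[ 0.49319174 -0.27005231  0.24030927] [ 8.49704344e-01  5.27243973e-01 -1.53009402e-04  4.03696944e-03]
```

View pics/w1.png

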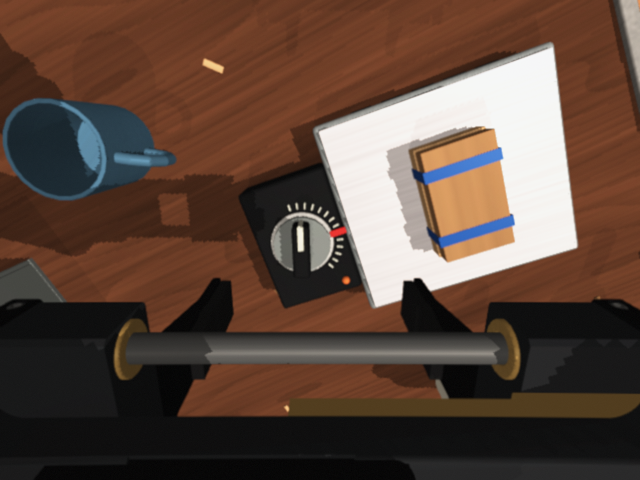

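Run:
```python
from fit import *
c=load("w1")
im=c["pixels"][:,:,::-1]
cv2.imwrite('pics/w1c.png',cv2.resize(im[160:320,230:390],None,fx=3.6,fy=3.6,interpolation=cv2.INTER_CUBIC))
P=np.array([at(c,*p,.046)[:2] for p in [(374,306),(577,246),(553,43),(315,130)]]);print(P.round(4),P.mean(0))
for z in (.066,.076,.086):
  Q=np.array([at(c,*p,z)[:2] for p in [(445,261),(514,240),(492,129),(414,152)]]);print(z,Q.mean(0).round(4),np.hypot(*(Q[0]-Q[1])),np.hypot(*(Q[1]-Q[2])),np.hypot(*(Q[3]-Q[2])),np.hypot(*(Q[0]-Q[3])))
print(at(c,302,242,.058),at(c,338,232,.052))
```

```text
[[ 0.6047 -0.2484]
 [ 0.6326 -0.039 ]
 [ 0.4426 -0.0137]
 [ 0.4157 -0.2251]] [ 0.52389473 -0.13154089]
0.066 [ 0.5298 -0.128 ] 0.06585878046645721 0.10610304584814349 0.06762567159039794 0.10912070071123713
0.076 [ 0.5261 -0.131 ] 0.06376718280762728 0.1027333375006934 0.0654779595408661 0.10565515518304819
0.086 [ 0.5224 -0.134 ] 0.061675585148797375 0.09936362915324347 0.06333024749133438 0.10218960965485943
[ 0.50310603 -0.28240528  0.058     ] [ 0.51121616 -0.24720581  0.052     ]
```

View pics/w1c.png

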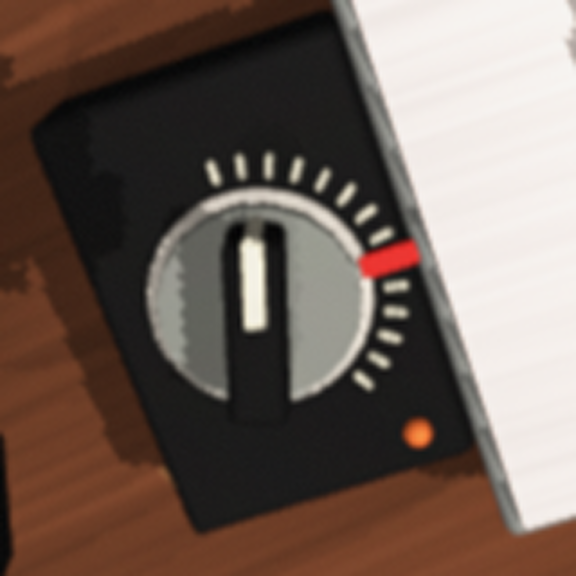

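Run:
```python
from fit import *
c=load("w1")
f=lambda u,v,z:at(c,(u+.5)/3.6-.5+230,(v+.5)/3.6-.5+160,z)[:2]
ang=lambda d:np.degrees(np.arctan2(d[1],d[0]))
a=f(253,240,.082);b=f(256,330,.082);print(ang(a-b))
for z in(.07,.082):print(z,f(256,300,z))
ax=f(262,297,.058);print(ax)
r0,r1=f(362,268,.051),f(420,253,.051);print(ang(r1-r0),ang((r0+r1)/2-ax),np.hypot(*((r0+r1)/2-ax)))
l,r=f(234,320,.082),f(287,320,.082);print("bar width",np.hypot(*(l-r)),(l+r)/2)
```

```text
154.74614610057074
0.07 [ 0.50009656 -0.28167964]
0.082 [ 0.49673876 -0.27941432]
[ 0.50341184 -0.28210726]
78.87224122164311 76.81293607443035 0.03598185208593833
bar width 0.013302482136960855 [ 0.5019543 -0.2808087]
```

Request:
carry_out(steps=[[[1.2, -1.4, -2], 1, 0], [[0, 0, -4.5], 0, 0], [[0, 0, -4.5], 0, 0], [[0, 0, -3], 0, 0], [[0, 0, 0], 0, 0]])

```text
time: 2.4
position: [0.504, -0.2808, 0.0962]
tool_rot: [0.846, 0.533, 0.001, 0.003]
ft_force: [-1.0, 0.1, 1.0]
grip_width: 0.087
```

Request:
carry_out(steps=[[[0.1, -0.3, -1.0], 0, 0], [[0, 0, 0], 0, 0.5], [[0, 0, 0], 0, 1], [[0, 0, 0], 0, 1], [[0, 0, 0], 0, 1], [[0, 0, 0], 0, 1], [[0, 0, 0], 0, 1]], squeeze=6)

```text
time: 3.1
position: [0.5082, -0.2852, 0.0922]
tool_rot: [0.846, 0.533, 0.003, 0.008]
ft_force: [0.2, 0.1, 0.2]
grip_width: 0.0468
```

Request:
carry_out(steps=[[[0, 0, -0.6], 0, 1], [[0, 0, 0], 0, 1], [[0, 0, 0], 0, 1], [[0, 0, 0], 0, 1], [[0, 0, 0], 0, 1], [[0, 0, 0], 0, 1]])

```text
time: 3.7
position: [0.5081, -0.2854, 0.0859]
tool_rot: [0.846, 0.533, 0.003, 0.008]
ft_force: [-0.1, -0.6, 0.4]
grip_width: 0.0162
```

Request:
carry_out(steps=[[[0, 0, 0], -7.5, 1], [[0, 0, 0], -7.5, 1], [[0, 0, 0], -7.5, 1], [[0, 0, 0], -7.5, 1], [[0, 0, 0], -7.5, 1], [[0, 0, 0], -7.5, 1], [[0, 0, 0], -7.5, 1], [[0, 0, 0], -7.5, 1], [[0, 0, 0], -7.5, 1], [[0, 0, 0], -7.5, 1]])

```text
time: 4.7
position: [0.5069, -0.2862, 0.0859]
tool_rot: [0.993, -0.117, -0.004, 0.008]
ft_force: [-2.1, -0.1, 0.6]
grip_width: 0.0161
```

Request:
carry_out(steps=[[[0, 0, 0], 0, 1], [[0, 0, 0], 0, 1]])

```text
time: 4.9
position: [0.5068, -0.2861, 0.0859]
tool_rot: [0.993, -0.116, -0.004, 0.008]
ft_force: [-0.9, -0.9, 0.9]
grip_width: 0.0161
```

Request:
carry_out(steps=[[[0, 0, 0], 4, 1], [[0, 0, 0], 0, 1], [[0, 0, 0], 0, 0], [[0, 0, 0], 0, 0], [[0, 0, 0], 0, 0], [[0, 0, 0], 0, 0], [[0, 0, 4], 0, 0], [[0, 0, 4], 0, 0], [[-2, 2, 4], 0, 0], [[-2, 2, 4], 0, 0]])

```text
time: 5.9
position: [0.4648, -0.2453, 0.2433]
tool_rot: [0.997, -0.079, -0.009, 0.004]
ft_force: [1.0, -0.3, 0.1]
grip_width: 0.0722
```

Run:
```python
from h import *
c=snap("wrist","w2"); c2=snap("top","t2")
o=robot.get_obs(); print(o["position"],o["tool_rot"],o["grip_width"])
u,v=proj(c,(.5068,-.2861,.06)); u,v=int(u),int(v);print(u,v)
im=c["pixels"][:,:,::-1]; u0,v0=max(0,min(540,u-50)),max(0,min(380,v-50)); print(u0,v0)
a=cv2.resize(im[v0:v0+100,u0:u0+100],(400,400),interpolation=cv2.INTER_CUBIC)
im=c2["pixels"][:,:,::-1]; u,v=map(int,proj(c2,(.5068,-.2861,.06)));print(u-20,v-20)
b=cv2.resize(im[v-20:v+20,u-20:u+20],(400,400),interpolation=cv2.INTER_CUBIC)
cv2.imwrite('pics/d2.png',np.hstack([a,b]))
```

```text
[ 0.4655539  -0.24499618  0.24744928] [ 0.99686284 -0.07869517 -0.00511708  0.00673535] 0.08009077018221256
370 250
320 200
448 233
```

View pics/d2.png

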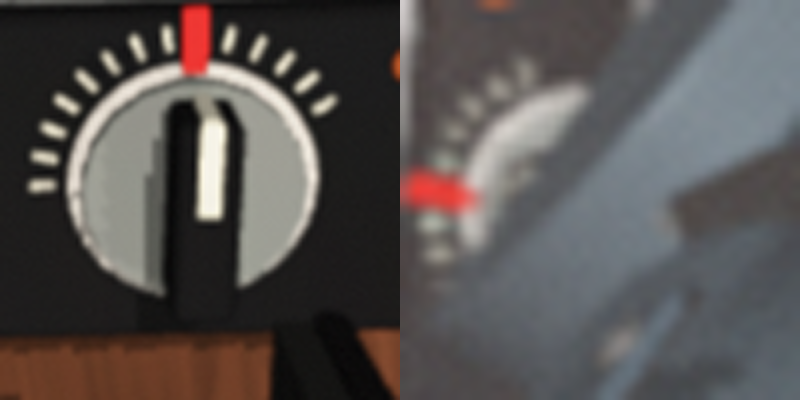

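In the left crop the white line runs from (212,118) to (209,218) and the red tab from (196,5) to (195,74). They look nearly aligned.

Run:
```python
from h import *
c=load("w2")
f=lambda u,v,z:at(c,(u+.5)/4-.5+320,(v+.5)/4-.5+200,z)[:2]
ang=lambda d:np.degrees(np.arctan2(d[1],d[0]))
print("white",ang(f(212,118,.082)-f(209,218,.082)))
ax=f(194,182,.058);r0=f(196,8,.052);r1=f(195.5,73,.052)
print(ax,"red",ang(r0-r1),ang((r0+r1)/2-ax))
P=[at(c,*p,.046) for p in []]
```

```text
white 82.03868350621072
[ 0.50548413 -0.28147199] red 83.06441832027473 81.52080827264331
```

Request:
carry_out(steps=[[[0, 3.8, 0], 8.2, 0], [[0, 3.8, 0], 8.2, 0], [[0, 3.8, 0], 8.2, 0], [[0, 3.8, 0], 8.2, 0], [[0, 3.8, 0], 8.2, 0], [[0, 3.8, 0], 8.2, 0], [[0, 3.8, 0], 8.2, 0], [[0, 3.8, 0], 8.2, 0], [[0, 3.8, 0], 8.2, 0], [[0, 3.8, 0], 8.2, 0]])

```text
time: 7.0
position: [0.4675, 0.1414, 0.2439]
tool_rot: [0.79, 0.613, 0.005, 0.008]
ft_force: [0.7, -0.1, -0.6]
grip_width: 0.0869
```

Request:
carry_out(steps=[[[-0.8, 3.8, 0], 8, 0], [[0, 3.8, 0], 8, 0], [[0, 2.9, 0], 8, 0], [[0, 0, 0], 0, 0]])

```text
time: 7.4
position: [0.4591, 0.2548, 0.2405]
tool_rot: [0.636, 0.772, 0.006, 0.006]
ft_force: [0.4, -0.6, 0.0]
grip_width: 0.0868
```

Run:
```python
from h import *
c=snap("wrist","w3"); c2=snap("top","t3")
o=robot.get_obs(); print(o["position"],o["tool_rot"],o["grip_width"])
d=cv2.absdiff(c2["pixels"],load("top0")["pixels"]).max(2); print("board strip diffs",(d[190:305,165:222]>40).mean())
```

```text
[0.4588182  0.25207975 0.24040313] [0.63781738 0.77014735 0.00475505 0.00628067] 0.08672264952963879
board strip diffs 0.9636918382913806
```

View pics/w3.png

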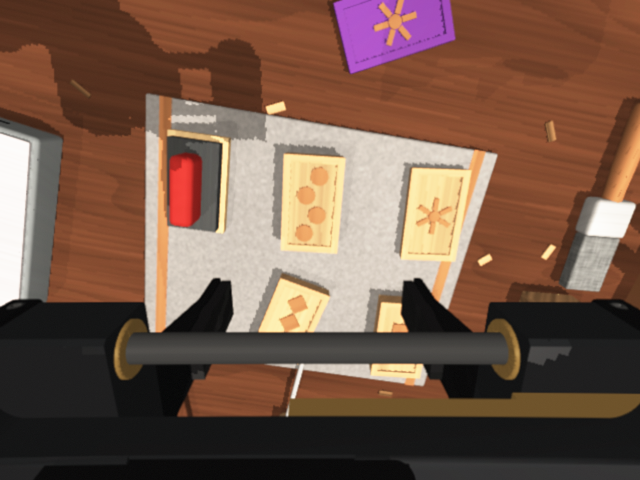

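Wrist view: the blob panel's corners are (283,153),(345,156),(338,252),(281,249). The rosette panel is at (436,214) and the weight at (195,182). The board looks unmoved.

Run:
```python
from fit import *
c=load("w3")
for z in (.02,.03):
  # order so that first pair = +x end : bottom in image ; TL=+y,+x = bottom right
  print(z);rect(c,[(338,252),(281,249),(283,153),(345,156)],z,(0,0),1)
  rect(c,[(461,261),(401,258),(410,168),(470,170)],z,(0,0),1)
```

```text
0.02
ctr [0.4582 0.2501] L 0.1032 W 0.0625 yawL 8.06 deg yawW 8.00
ctr [0.4456 0.3811] L 0.0991 W 0.0637 yawL 11.72 deg yawW 8.42
0.03
ctr [0.4558 0.2498] L 0.1003 W 0.0607 yawL 8.06 deg yawW 8.00
ctr [0.4436 0.3771] L 0.0963 W 0.0619 yawL 11.72 deg yawW 8.42
```

Request:
carry_out(steps=[[[-0.2, -0.3, -4.5], -3.2, 0], [[0, 0, -4.5], 0, 0], [[0, 0, -4.5], 0, 0], [[0, 0, -4.5], 0, 0], [[0, 0, -1.5], 0, 0], [[0, 0, 0], 0, 0]])

```text
time: 8.1
position: [0.461, 0.2412, 0.0404]
tool_rot: [0.667, 0.745, 0.007, 0.01]
ft_force: [-0.3, 1.0, 0.5]
grip_width: 0.087
```

Request:
carry_out(steps=[[[-0.4, 0.8, 0], 1, 0], [[0, 0, -0.7], 0, 0], [[0, 0, 0], 0, 0]])

```text
time: 8.4
position: [0.4586, 0.2481, 0.0347]
tool_rot: [0.661, 0.75, 0.008, 0.01]
ft_force: [-0.1, 0.8, 0.4]
grip_width: 0.0872
```

Request:
carry_out(steps=[[[0, 0, -0.2], 0, 1], [[0, 0, 0], 0, 1], [[0, 0, 0], 0, 1], [[0, 0, 0], 0, 1], [[0, 0, 0], 0, 1], [[0, 0, 0], 0, 1]], squeeze=20)

```text
time: 9.0
position: [0.4603, 0.249, 0.0355]
tool_rot: [0.661, 0.75, 0.011, 0.012]
ft_force: [-0.2, 0.2, -2.0]
grip_width: 0.0599
```

Request:
carry_out(steps=[[[0, 0, 1], 0, 1], [[0, 0, 3], 0, 1], [[0, 0, 4], 0, 1], [[0, 0, 4.5], 0, 1], [[0, 0, 4.5], 0, 1], [[0.8, -2, 2], -1, 1], [[0.8, -4, 0], -2, 1], [[0.8, -4.5, 0], -2, 1], [[0.8, -4.5, 0], -2, 1], [[0.8, -4.5, 0], -2, 1]])

```text
time: 10.0
position: [0.4959, 0.0523, 0.2385]
tool_rot: [0.716, 0.698, 0.011, 0.014]
ft_force: [0.1, 0.2, -1.3]
grip_width: 0.0597
```

Request:
carry_out(steps=[[[0.8, -4.5, 0], -2, 1], [[0.8, -4.5, 0], -2, 1], [[0.8, -4.5, 0], -1, 1], [[0, -3, 0], 0, 1], [[0, -1.5, 0], 0, 1], [[0, 0, 0], 0, 1], [[0, 0, 0], 0, 1]])

```text
time: 10.7
position: [0.5178, -0.1407, 0.2418]
tool_rot: [0.75, 0.661, 0.011, 0.015]
ft_force: [-0.2, 0.4, -1.0]
grip_width: 0.0599
```

Request:
carry_out(steps=[[[1.0, 0.8, -3], 0, 1], [[0, 0, -3], 0, 1], [[0, 0, -3], 0, 1], [[0, 0, -1.5], 0, 1], [[0, 0, 0], 0, 1], [[0, 0, 0], 0, 1]])

```text
time: 11.3
position: [0.5275, -0.1235, 0.1366]
tool_rot: [0.747, 0.664, 0.012, 0.016]
ft_force: [-0.1, 0.3, -1.6]
grip_width: 0.0598
```

Request:
carry_out(steps=[[[0, -0.9, -0.4], 0, 1], [[0, 0, -0.4], 0, 1], [[0, 0, 0], 0, 1], [[0, 0, 0], 0, 1]])

```text
time: 11.7
position: [0.5294, -0.133, 0.1314]
tool_rot: [0.747, 0.665, 0.013, 0.019]
ft_force: [-0.6, 0.0, -0.9]
grip_width: 0.0597
```

Request:
carry_out(steps=[[[0, 0, -0.5], 0, 1], [[0, 0, -0.5], 0, 1], [[0, 0, -0.3], 0, 1], [[0, 0, 0], 0, 1]])

```text
time: 12.1
position: [0.5297, -0.1334, 0.118]
tool_rot: [0.747, 0.665, 0.014, 0.019]
ft_force: [0.2, 0.1, -1.4]
grip_width: 0.06
```

Request:
carry_out(steps=[[[0, 0, -0.3], 0, 1], [[0, 0, -0.3], 0, 1]])

```text
time: 12.3
position: [0.5298, -0.1334, 0.1117]
tool_rot: [0.747, 0.665, 0.014, 0.019]
ft_force: [0.6, 0.1, -1.5]
grip_width: 0.0598
```

Request:
carry_out(steps=[[[0, 0, -0.2], 0, 1], [[0, 0, 0], 0, 1]])

```text
time: 12.5
position: [0.5301, -0.1335, 0.1106]
tool_rot: [0.747, 0.665, 0.014, 0.02]
ft_force: [0.6, 0.8, -2.4]
grip_width: 0.0595
```

Request:
carry_out(steps=[[[0, 0, -0.2], 0, 1], [[0, 0, 0], 0, 1]])

```text
time: 12.7
position: [0.5305, -0.1337, 0.111]
tool_rot: [0.747, 0.665, 0.014, 0.02]
ft_force: [0.7, 0.1, -1.7]
grip_width: 0.0598
```

Request:
carry_out(steps=[[[0, 0, -0.2], 0, 1], [[0, 0, 0], 0, 1]])

```text
time: 12.9
position: [0.5309, -0.1338, 0.1106]
tool_rot: [0.747, 0.665, 0.015, 0.021]
ft_force: [-0.4, -0.3, -2.4]
grip_width: 0.0601
```

Request:
carry_out(steps=[[[0, 0, -0.3], 0, 1]])

```text
time: 13.0
position: [0.5314, -0.134, 0.1096]
tool_rot: [0.746, 0.665, 0.015, 0.022]
ft_force: [-6.1, 2.5, 28.7]
grip_width: 0.06
```

Run:
```python
from h import *
c=snap("side","s4"); o=robot.get_obs(); print(o["position"],o["ft_force"],o["moment"])
c=snap("side"); o=robot.get_obs(); print(o["position"],o["ft_force"],o["moment"])
im=cv2.resize(load("s4")["pixels"][200:330,290:450,::-1],None,fx=5,fy=4.6)
im=cv2.resize(load("s4")["pixels"][210:330,300:450,::-1],None,fx=5,fy=5,interpolation=cv2.INTER_CUBIC)
cv2.imwrite('pics/s4c.png',im)
```

```text
[ 0.53138954 -0.13393488  0.10950246] [-4.32552859  2.23490686 15.70766914] [0.46733257 0.54762064 0.05911712]
[ 0.53138165 -0.13394752  0.10948996] [-3.49575176  0.47328532 16.17580397] [0.42650599 0.47888871 0.0867625 ]
```

View pics/s4c.png

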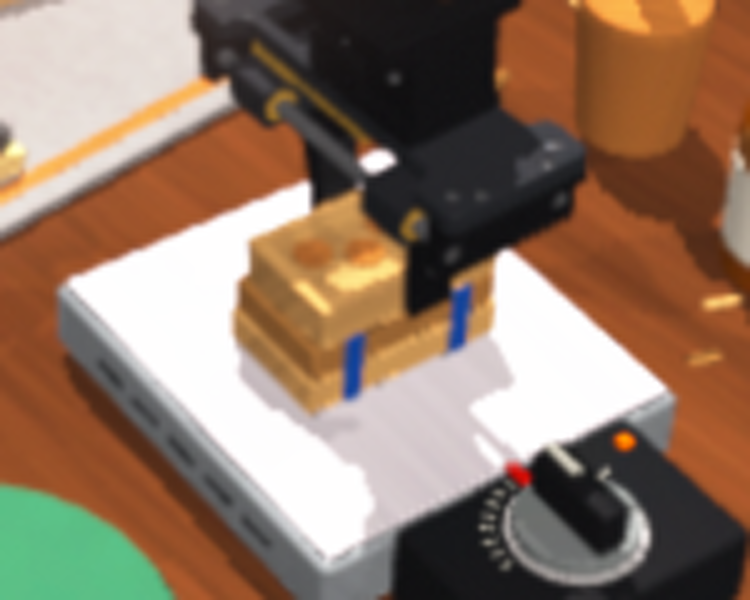

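Side view: the panel (330,250) sits on the bundle, roughly square. Contact came at TCP z ≈ 0.110, which puts the bundle top at ≈ 0.0825. I'll release it.

Request:
carry_out(steps=[[[0, 0, 0], 0, 1], [[0, 0, 0], 0, 0.5], [[0, 0, 0], 0, 0], [[0, 0, 0], 0, 0], [[0, 0, 0], 0, 0], [[0, 0, 1], 0, 0], [[0, 0, 3], 0, 0], [[0, 0, 4], 0, 0], [[0, 0, 4], 0, 0]])

```text
time: 14.0
position: [0.5273, -0.1322, 0.227]
tool_rot: [0.747, 0.665, 0.012, 0.015]
ft_force: [1.3, -0.6, -0.5]
grip_width: 0.0869
```

Run:
```python
from h import *
c=snap("wrist","w5"); c2=snap("top","t5"); o=robot.get_obs(); print(o["position"],o["tool_rot"])
a=c["pixels"][100:380,180:460,::-1]
b=cv2.resize(c2["pixels"][190:300,160:330,::-1],None,fx=2.5,fy=2.5,interpolation=cv2.INTER_CUBIC)
b=cv2.copyMakeBorder(b,0,280-b.shape[0],0,0,cv2.BORDER_CONSTANT); cv2.imwrite('pics/v5.png',np.hstack([a,b]))
print(np.hstack([a,b]).shape)
```

```text
[ 0.53125079 -0.13399614  0.23176123] [0.74660506 0.66475789 0.014772   0.02143879]
(280, 705, 3)
```

View pics/v5.png

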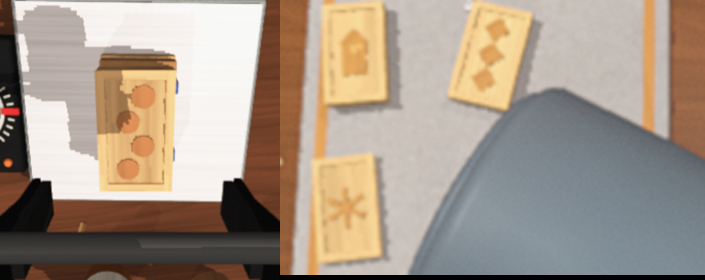

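Run:
```python
from fit import *
c=load("w5")
for z in(.095,.105):rect(c,[(101+180,290),(172+180,290),(176+180,170),(98+180,170)][::-1] and [(172+180,290),(101+180,290),(98+180,170),(176+180,170)],z,(0,0),1)
```

```text
ctr [ 0.5311 -0.1321] L 0.1032 W 0.0605 yawL -6.96 deg yawW -6.72
ctr [ 0.5276 -0.1317] L 0.0994 W 0.0583 yawL -6.96 deg yawW -6.72
```

Request:
carry_out(steps=[[[-0.7, 3, 1], 1.2, 0], [[-0.7, 4.4, 0], 1.2, 0], [[-0.7, 4.4, 0], 1.2, 0], [[-0.7, 4.4, 0], 1.2, 0], [[-0.7, 4.4, 0], 1.2, 0], [[-0.7, 4.4, 0], 1.2, 0], [[-0.7, 4.4, 0], 1.2, 0], [[-0.7, 4.4, 0], 1.2, 0], [[-0.7, 4.4, 0], 1.2, 0], [[-0.7, 4.4, 0], 1.2, 0]])

```text
time: 15.1
position: [0.4584, 0.2999, 0.2452]
tool_rot: [0.674, 0.738, 0.019, 0.025]
ft_force: [0.6, 0.4, -0.4]
grip_width: 0.0868
```

Request:
carry_out(steps=[[[-0.7, 4.4, 0], 1.2, 0], [[-0.7, 3, 0], 1.2, 0], [[0, 0, 0], 0, 0], [[0, 0, 0], 0, 0]])

```text
time: 15.5
position: [0.4404, 0.3821, 0.2443]
tool_rot: [0.655, 0.755, 0.02, 0.024]
ft_force: [0.5, 0.0, 0.6]
grip_width: 0.0869
```

```bash
cat >> fit.py <<'E'
from scipy.spatial.transform import Rotation as Q
def phi(o):
    m=Q.from_quat(o["tool_rot"]).as_matrix(); t=m[:,2]
    return np.degrees(np.arctan2(m[1,0],m[0,0])), np.degrees(np.hypot(t[0],t[1])), t
def find(c,xy,z):
    hsv=cv2.cvtColor(c["pixels"],cv2.COLOR_RGB2HSV)
    m=cv2.inRange(hsv,(10,40,130),(30,190,255)); m=cv2.morphologyEx(m,cv2.MORPH_CLOSE,np.ones((9,9)))
    m=cv2.morphologyEx(m,cv2.MORPH_OPEN,np.ones((9,9)))
    cs,_=cv2.findContours(m,cv2.RETR_EXTERNAL,cv2.CHAIN_APPROX_NONE)
    e=np.array(proj(c,(*xy,z)))
    best=None
    for k in cs:
        if cv2.contourArea(k)<800: continue
        P=np.array([at(c,u,v,z)[:2] for u,v in k[:,0]],np.float32)
        (x,y),(w,h),a=cv2.minAreaRect(P*1000)
        box=cv2.boxPoints(((x,y),(w,h),a)); e1=box[1]-box[0]; e2=box[2]-box[1]
        d=e1 if np.hypot(*e1)>np.hypot(*e2) else e2
        yaw=(np.degrees(np.arctan2(d[1],d[0]))+90)%180-90
        r=(round(x/1000,4),round(y/1000,4),round(max(w,h)),round(min(w,h)),round(float(yaw),1))
        q=np.hypot(x/1000-xy[0],y/1000-xy[1])
        if best is None or q<best[0]: best=(q,r)
    return best
E
python3 - <<'E'
from fit import *
c=load("w3"); print("chk",find(c,(.457,.249),.028),find(c,(.445,.377),.025))
c=snap("wrist","w6"); o=robot.get_obs(); print(o["position"],phi(o))
for z in(.018,.025,.032): print(find(c,(.445,.377),z))
print(find(c,(.6,.381),.025))
E
```

```text
chk (np.float64(0.0004167010789806821), (0.4572, 0.2494, 104, 63, 7.4)) (np.float64(0.12414705616108276), (0.3298, 0.3306, 489, 272, 58.2))
[0.44041895 0.38185555 0.2442823 ] (np.float64(98.04455047079699), np.float64(3.5118001409892154), array([ 6.12901231e-02, -5.36954708e-04, -9.98119849e-01]))
(np.float64(0.05864670064755863), (0.4314, 0.434, 348, 220, 8.4))
(np.float64(0.05786659037274344), (0.4298, 0.4328, 341, 216, 8.4))
(np.float64(0.057162971131028716), (0.4281, 0.4316, 334, 212, 8.4))
(np.float64(0.09937568513056108), (0.6983, 0.3953, 323, 83, -79.4))
```

Request:
carry_out(steps=[[[0, 0, 0], -8.5, 0], [[0, 0, 0], -8.5, 0], [[0, 0, 0], -8.5, 0], [[0, 0, 0], -8.5, 0], [[0, 0, 0], -8.5, 0], [[0, 0, 0], -8.5, 0], [[0, 0, 0], -8.5, 0], [[0, 0, 0], -8.5, 0], [[0, 0, 0], -8.5, 0], [[0, 0, 0], -8.5, 0]])

```text
time: 16.55
position: [0.4439, 0.364, 0.2435]
tool_rot: [0.994, 0.102, -0.006, 0.031]
ft_force: [0.4, 0.1, -0.6]
grip_width: 0.087
```

Request:
carry_out(steps=[[[0, 0, 0], -8.5, 0], [[0, 0, 0], -8.5, 0], [[0, 0, 0], -8.5, 0], [[0, 0, 0], -8.5, 0], [[0, 0, 0], -8.5, 0], [[0, 0, 0], -8.5, 0], [[0, 0, 0], -8.5, 0], [[0, 0, 0], -8.5, 0], [[0, 0, 0], -8.5, 0], [[0, 0, 0], -8.5, 0]])

```text
time: 17.55
position: [0.4485, 0.3452, 0.243]
tool_rot: [0.797, -0.603, -0.028, 0.022]
ft_force: [0.3, 1.1, -0.2]
grip_width: 0.0872
```

```bash
sed -i 's/(10,40,130),(30,190,255)/(10,50,175),(30,135,255)/' fit.py
python3 - <<'E'
from fit import *
c=load("w3"); print("chk",find(c,(.457,.249),.028),find(c,(.445,.377),.025))
p=c["pixels"]; hs=cv2.cvtColor(p,cv2.COLOR_RGB2HSV)
for u,v in [(292,230),(415,185),(455,250),(473,200),(163,200),(350,200),(560,60)]: print((u,v),hs[v,u])
c=snap("wrist","w7"); o=robot.get_obs(); print(o["position"],phi(o))
for z in(.018,.025,.032): print(find(c,(.445,.377),z))
print(find(c,(.6,.381),.025))
cv2.imwrite("pics/w7.png",c["pixels"][:,:,::-1])
E
```

```text
chk (np.float64(0.0005507780822787952), (0.4573, 0.2494, 102, 62, 7.4)) (np.float64(0.018062005160230158), (0.4614, 0.3845, 163, 69, 8.3))
(292, 230) [ 21  98 249]
(415, 185) [ 24  78 253]
(455, 250) [ 24  78 253]
(473, 200) [ 16  25 227]
(163, 200) [ 14 151 232]
(350, 200) [ 16  27 218]
(560, 60) [ 10 163 122]
[0.44855668 0.34473361 0.24304351] (np.float64(-74.5044922415548), np.float64(4.082403312282526), array([-0.07122814, -0.00181973, -0.99745839]))
(np.float64(0.009415243095798232), (0.4412, 0.3856, 116, 74, 8.9))
(np.float64(0.008505382099622993), (0.443, 0.3853, 114, 72, 8.9))
(np.float64(0.007960851836609365), (0.4449, 0.385, 112, 71, 8.9))
(np.float64(0.018985726976035875), (0.5817, 0.3859, 71, 70, -82.7))
```

View pics/w7.png

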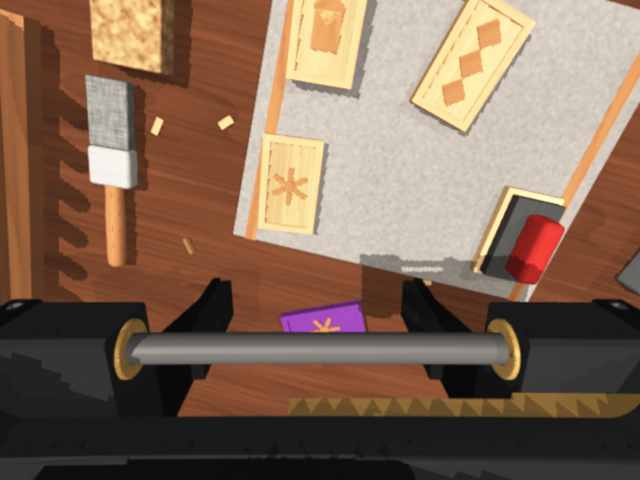

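Rosette corners in the wrist view: (266,136),(324,142),(315,235),(259,228). The house panel is at (328,40), the diamonds at (473,63) and the weight at (525,235).

Run:
```python
from fit import *
c=load("w7")
for z in(.02,.03):rect(c,[(266,136),(324,142),(315,235),(259,228)],z,(0,0),1)
```

```text
ctr [0.4452 0.3779] L 0.0985 W 0.0596 yawL 9.25 deg yawW 9.22
ctr [0.4478 0.3777] L 0.0957 W 0.0579 yawL 9.25 deg yawW 9.22
```

Request:
carry_out(steps=[[[-0.3, 3.3, 0], -7, 0], [[0, 0, -4.5], 0, 0], [[0, 0, -4.5], 0, 0], [[0, 0, -4.5], 0, 0], [[0, 0, -4], 0, 0], [[0, 0, 0], 0, 0], [[0, 0, 0], 0, 0]])

```text
time: 18.3
position: [0.4516, 0.3708, 0.0669]
tool_rot: [0.756, -0.653, -0.027, 0.017]
ft_force: [0.4, 0.0, 0.3]
grip_width: 0.0868
```

Request:
carry_out(steps=[[[-0.6, 0.7, -1], 0, 0], [[0, 0, -1.8], 0, 0], [[0, 0, 0], 0, 0], [[0, 0, 0], 0, 0]])

```text
time: 18.7
position: [0.4495, 0.3805, 0.0455]
tool_rot: [0.757, -0.653, -0.025, 0.01]
ft_force: [0.4, -0.1, 0.1]
grip_width: 0.0868
```

Request:
carry_out(steps=[[[-0.4, -0.2, -0.7], 0, 0], [[0, 0, -0.5], 0, 0], [[0, 0, 0], 0, 0]])

```text
time: 19.0
position: [0.4466, 0.3798, 0.0361]
tool_rot: [0.757, -0.653, -0.024, 0.007]
ft_force: [-0.3, 0.9, 0.5]
grip_width: 0.0872
```

Request:
carry_out(steps=[[[0, 0, -0.35], 0, 1], [[0, 0, 0], 0, 1], [[0, 0, 0], 0, 1], [[0, 0, 0], 0, 1], [[0, 0, 0], 0, 1], [[0, 0, 0], 0, 1]])

```text
time: 19.6
position: [0.4469, 0.3798, 0.0325]
tool_rot: [0.757, -0.653, -0.024, 0.007]
ft_force: [-0.2, -0.3, -0.1]
grip_width: 0.0596
```

Request:
carry_out(steps=[[[0, 0, 1], 0, 1], [[0, 0, 3], 0, 1], [[0, 0, 4], 0, 1], [[0, 0, 4.5], 0, 1], [[0, 0, 4.5], 0, 1], [[0.5, -2, 3], -1, 1], [[0.7, -4, 0], -1.4, 1], [[0.7, -4.5, 0], -1.4, 1], [[0.7, -4.5, 0], -1.4, 1], [[0.7, -4.5, 0], -1.4, 1]])

```text
time: 20.6
position: [0.4778, 0.1832, 0.2473]
tool_rot: [0.721, -0.693, -0.021, 0.001]
ft_force: [0.7, -0.3, -0.5]
grip_width: 0.0597
```

Request:
carry_out(steps=[[[0.7, -4.5, 0], -1.4, 1], [[0.7, -4.5, 0], -1.4, 1], [[0.7, -4.5, 0], -1.4, 1], [[0.7, -4.5, 0], -1.4, 1], [[0.7, -4.5, 0], -1.4, 1], [[0.7, -4.5, 0], -1.4, 1], [[0.5, -3, 0], -0.5, 1], [[0, -1, 0], 0, 1], [[0, 0, 0], 0, 1], [[0, 0, 0], 0, 1]])

```text
time: 21.6
position: [0.5232, -0.1442, 0.2544]
tool_rot: [-0.659, 0.752, 0.017, 0.003]
ft_force: [-1.3, 0.5, -1.3]
grip_width: 0.0597
```

Request:
carry_out(steps=[[[0.2, 0.6, -3], 0, 1], [[0, 0, -4], 0, 1], [[0, 0, -2.5], 0, 1], [[0, 0, 0], 0, 1], [[0, 0, 0], 0, 1]])

```text
time: 22.1
position: [0.5248, -0.1288, 0.1601]
tool_rot: [-0.663, 0.748, 0.017, 0.004]
ft_force: [-0.7, 0.3, -0.6]
grip_width: 0.0593
```

Request:
carry_out(steps=[[[0.1, -0.35, -0.6], 0, 1], [[0, 0, -0.6], 0, 1], [[0, 0, -0.3], 0, 1], [[0, 0, -0.3], 0, 1]])

```text
time: 22.5
position: [0.5285, -0.1321, 0.1454]
tool_rot: [-0.664, 0.748, 0.013, 0.006]
ft_force: [-0.5, -0.1, -0.6]
grip_width: 0.0599
```

Request:
carry_out(steps=[[[0, 0, -0.3], 0, 1], [[0, 0, -0.3], 0, 1]])

```text
time: 22.7
position: [0.5289, -0.1325, 0.1395]
tool_rot: [-0.664, 0.748, 0.012, 0.006]
ft_force: [-0.4, -0.1, -1.7]
grip_width: 0.0598
```

Request:
carry_out(steps=[[[-0.2, 0, -0.3], 0, 1], [[-0.1, 0, -0.25], 0, 1]])

```text
time: 22.9
position: [0.5258, -0.1327, 0.1335]
tool_rot: [-0.664, 0.748, 0.012, 0.006]
ft_force: [-0.9, 0.2, -0.1]
grip_width: 0.0598
```

Request:
carry_out(steps=[[[0, 0, -0.25], 0, 1]])

```text
time: 23.0
position: [0.5257, -0.1327, 0.1308]
tool_rot: [-0.664, 0.748, 0.012, 0.006]
ft_force: [0.6, -0.1, 2.5]
grip_width: 0.0599
```

Request:
carry_out(steps=[[[0, 0, -0.2], 0, 1]])

```text
time: 23.1
position: [0.5258, -0.1327, 0.1303]
tool_rot: [-0.664, 0.748, 0.012, 0.006]
ft_force: [-3.6, 1.9, 22.1]
grip_width: 0.0594
```

Request:
carry_out(steps=[[[0, 0, 0], 0, 1], [[0, 0, 0], 0, 0.5], [[0, 0, 0], 0, 0], [[0, 0, 0], 0, 0], [[0, 0, 0], 0, 0], [[0, 0, 1], 0, 0], [[0, 0, 3], 0, 0], [[0, 0, 4], 0, 0], [[0, 0, 4], 0, 0]])

```text
time: 24.0
position: [0.5217, -0.131, 0.2496]
tool_rot: [-0.663, 0.748, 0.019, 0.004]
ft_force: [0.3, -0.5, -0.7]
grip_width: 0.0864
```

Request:
carry_out(steps=[[[0.5, 3, 0], 1.2, 0], [[0.5, 4.5, 0], 1.3, 0], [[0.5, 4.5, 0], 1.3, 0], [[0.5, 4.5, 0], 1.3, 0], [[0.5, 4.5, 0], 1.3, 0], [[0.5, 4.5, 0], 1.3, 0], [[0.5, 4.5, 0], 1.3, 0], [[0.5, 4.5, 0], 1.3, 0], [[0.5, 4.5, 0], 1.3, 0], [[0.5, 4.5, 0], 1.3, 0]])

```text
time: 25.0
position: [0.5772, 0.3119, 0.2663]
tool_rot: [0.742, -0.67, -0.007, -0.009]
ft_force: [0.5, 0.1, 0.2]
grip_width: 0.087
```

Request:
carry_out(steps=[[[0.5, 4, 0], 1.3, 0], [[0, 1.5, 0], 0, 0], [[0, 0, 0], 0, 0], [[0, 0, 0], 0, 0]])

```text
time: 25.4
position: [0.5805, 0.3746, 0.2678]
tool_rot: [0.753, -0.658, -0.007, -0.01]
ft_force: [0.1, -0.1, -0.9]
grip_width: 0.0874
```

Run:
```python
from fit import *
c=snap("wrist","w8"); c2=snap("top","t8"); o=robot.get_obs(); print(o["position"],phi(o))
for z in(.02,.03): print(find(c,(.6,.381),z),find(c,(.601,.248),z))
for z in(.115,.125): print("pile",find(c2,(.526,-.132),z))
a=c["pixels"][:,:,::-1]
b=cv2.resize(c2["pixels"][180:310,160:500,::-1],(640,245),interpolation=cv2.INTER_CUBIC)
cv2.imwrite('pics/v8.png',np.vstack([a[:320],b]))
```

```text
[0.58076293 0.37377779 0.26789089] (np.float64(-82.40493460072291), np.float64(1.383866560674709), array([ 0.00295985,  0.02397098, -0.99970827]))
(np.float64(0.07018597568407112), (0.5298, 0.383, 241, 73, 1.6)) (np.float64(0.0030440507692458233), (0.5994, 0.2506, 103, 67, -11.4))
(np.float64(0.06677883424948293), (0.5333, 0.3831, 235, 71, 1.6)) (np.float64(0.006024445498268997), (0.6011, 0.254, 101, 65, -11.4))
pile (np.float64(0.003105198302016221), (0.5248, -0.1291, 106, 70, -6.8))
pile (np.float64(0.005797570240866827), (0.5225, -0.1274, 105, 69, -6.8))
```

View pics/v8.png

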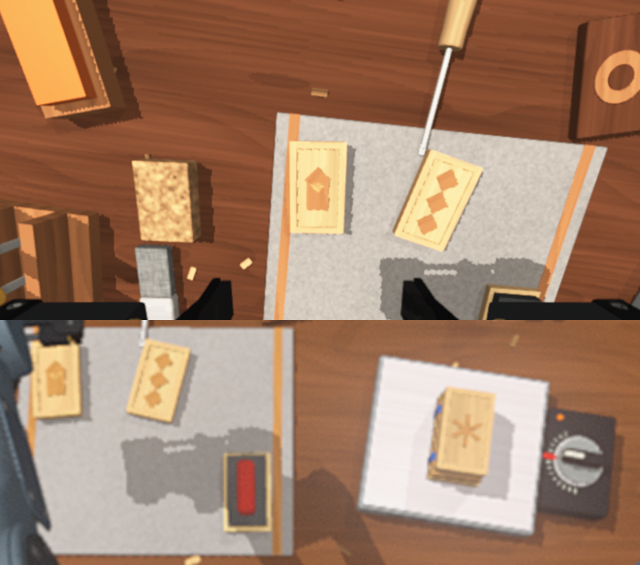

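House corners in the wrist view: (291,143),(347,143),(345,234),(290,233). The diamonds are at (438,200). The pile looks square and the dial pointer stands at the red mark.

Run:
```python
from fit import *
c=load("w8")
for z in(.02,.03):
  rect(c,[(291,142),(347,142),(345,234),(290,233)],z,(0,0),1)
  rect(c,[(429,151),(482,168),(444,249),(394,233)],z,(0,0),1)
c=load("t8")
for z in (.12,.13): rect(c,[(447+0,388),(496,395),(486,475),(435,468)],z,(0,0),1) if 0 else None
```

```text
ctr [0.5956 0.3821] L 0.1024 W 0.0619 yawL 6.75 deg yawW 7.28
ctr [0.5999 0.2491] L 0.0974 W 0.0616 yawL -10.82 deg yawW -9.87
ctr [0.5973 0.3822] L 0.0998 W 0.0603 yawL 6.75 deg yawW 7.28
ctr [0.6015 0.2526] L 0.0949 W 0.0600 yawL -10.82 deg yawW -9.87
```

Request:
carry_out(steps=[[[1.7, 0.8, -2], -0.6, 0], [[0, 0, -4.5], 0, 0], [[0, 0, -4.5], 0, 0], [[0, 0, -4.5], 0, 0], [[0, 0, -4], 0, 0], [[0, 0, 0], 0, 0], [[0, 0, 0], 0, 0]])

```text
time: 26.2
position: [0.6033, 0.3684, 0.0742]
tool_rot: [0.743, -0.669, -0.004, -0.013]
ft_force: [0.5, -0.4, 0.2]
grip_width: 0.0871
```

Request:
carry_out(steps=[[[-0.5, 1.3, 0], 1, 0], [[0, 0, -1.2], 0, 0], [[0, 0, -1.2], 0, 0], [[0, 0, 0], 0, 0], [[0, 0, 0], 0, 0]])

```text
time: 26.7
position: [0.6029, 0.3838, 0.0578]
tool_rot: [0.749, -0.662, -0.001, -0.02]
ft_force: [0.7, -0.7, 0.1]
grip_width: 0.087
```

Request:
carry_out(steps=[[[-0.5, -0.25, 0], 0, 0], [[0, 0, -1], 0, 0], [[0, 0, -0.8], 0, 0], [[0, 0, 0], 0, 0]])

```text
time: 27.1
position: [0.5976, 0.3812, 0.0393]
tool_rot: [0.749, -0.662, -0.0, -0.02]
ft_force: [-0.5, -1.4, 0.1]
grip_width: 0.0869
```

Request:
carry_out(steps=[[[0, 0, -0.5], 0, 0], [[0, 0, 0], 0, 1], [[0, 0, 0], 0, 1], [[0, 0, 0], 0, 1], [[0, 0, 0], 0, 1], [[0, 0, 0], 0, 1], [[0, 0, 0], 0, 1]])

```text
time: 27.8
position: [0.5977, 0.3811, 0.0331]
tool_rot: [0.749, -0.662, -0.0, -0.02]
ft_force: [0.1, -0.5, -2.1]
grip_width: 0.06
```

Request:
carry_out(steps=[[[0, 0, 1], 0, 1], [[0, 0, 3], 0, 1], [[0, 0, 4], 0, 1], [[0, 0, 4.5], 0, 1], [[0, 0, 4.5], 0, 1], [[-0.5, -2, 4], -1, 1], [[-0.6, -4, 2], -1.2, 1], [[-0.6, -4.5, 0], -1.2, 1], [[-0.6, -4.5, 0], -1.2, 1], [[-0.6, -4.5, 0], -1.2, 1]])

```text
time: 28.8
position: [0.5632, 0.1847, 0.2762]
tool_rot: [0.717, -0.697, 0.002, -0.022]
ft_force: [0.8, -0.6, -2.6]
grip_width: 0.0601
```

Request:
carry_out(steps=[[[-0.6, -4.5, 0], -1.2, 1], [[-0.6, -4.5, 0], -1.2, 1], [[-0.6, -4.5, 0], -1.2, 1], [[-0.6, -4.5, 0], -1.2, 1], [[-0.6, -4.5, 0], -1.2, 1], [[-0.6, -4.5, 0], -1.2, 1], [[-0.5, -3, 0], -0.8, 1], [[0, -1, 0], 0, 1], [[0, 0, 0], 0, 1], [[0, 0, 0], 0, 1]])

```text
time: 29.8
position: [0.5152, -0.1415, 0.2836]
tool_rot: [-0.662, 0.749, -0.008, 0.023]
ft_force: [-0.5, 0.9, -2.7]
grip_width: 0.06
```

Request:
carry_out(steps=[[[0.5, 0.4, -3], 0, 1], [[0, 0, -4], 0, 1], [[0, 0, -2.5], 0, 1], [[0, 0, 0], 0, 1], [[0, 0, 0], 0, 1]])

```text
time: 30.3
position: [0.5228, -0.1294, 0.1891]
tool_rot: [-0.666, 0.746, -0.01, 0.025]
ft_force: [0.1, -0.5, -0.7]
grip_width: 0.0596
```

Request:
carry_out(steps=[[[0, -0.3, -1], 0, 1], [[0, 0, -1], 0, 1], [[0, 0, -0.5], 0, 1], [[0, 0, -0.3], 0, 1]])

```text
time: 30.7
position: [0.5258, -0.1323, 0.1634]
tool_rot: [-0.667, 0.745, -0.014, 0.027]
ft_force: [-0.4, -0.5, -2.3]
grip_width: 0.0596
```

Request:
carry_out(steps=[[[-0.1, 0, -0.3], 0, 1], [[0, 0, -0.3], 0, 1]])

```text
time: 30.9
position: [0.525, -0.1327, 0.1573]
tool_rot: [-0.667, 0.745, -0.014, 0.027]
ft_force: [-0.3, -0.2, -2.5]
grip_width: 0.0603
```

Request:
carry_out(steps=[[[-0.1, 0, -0.25], 0, 1]])

```text
time: 31.0
position: [0.5241, -0.1328, 0.1547]
tool_rot: [-0.667, 0.745, -0.014, 0.027]
ft_force: [-0.1, -0.1, -2.3]
grip_width: 0.06
```

Request:
carry_out(steps=[[[0, 0, -0.2], 0, 1]])

```text
time: 31.1
position: [0.5239, -0.1328, 0.1525]
tool_rot: [-0.667, 0.745, -0.014, 0.027]
ft_force: [-0.1, -0.6, -1.9]
grip_width: 0.0601
```

Request:
carry_out(steps=[[[0, 0, -0.2], 0, 1]])

```text
time: 31.2
position: [0.5239, -0.133, 0.1504]
tool_rot: [-0.667, 0.745, -0.014, 0.027]
ft_force: [0.1, -0.1, -2.5]
grip_width: 0.0598
```

Request:
carry_out(steps=[[[0, 0, -0.2], 0, 1]])

```text
time: 31.3
position: [0.524, -0.133, 0.1482]
tool_rot: [-0.667, 0.745, -0.014, 0.027]
ft_force: [0.2, -0.1, -2.2]
grip_width: 0.0602
```

Request:
carry_out(steps=[[[0, 0, -0.2], 0, 1]])

```text
time: 31.4
position: [0.524, -0.1331, 0.1461]
tool_rot: [-0.667, 0.745, -0.014, 0.027]
ft_force: [0.8, 0.3, -1.6]
grip_width: 0.0598
```

Request:
carry_out(steps=[[[0, 0, -0.15], 0, 1]])

```text
time: 31.5
position: [0.524, -0.1331, 0.1444]
tool_rot: [-0.667, 0.745, -0.014, 0.027]
ft_force: [0.3, 0.2, -2.4]
grip_width: 0.0599
```

Request:
carry_out(steps=[[[0, 0, -0.15], 0, 1]])

```text
time: 31.6
position: [0.5242, -0.133, 0.1429]
tool_rot: [-0.666, 0.745, -0.014, 0.027]
ft_force: [1.4, 0.9, 1.0]
grip_width: 0.0601
```

Request:
carry_out(steps=[[[0, 0, -0.15], 0, 1]])

```text
time: 31.7
position: [0.5245, -0.1331, 0.1419]
tool_rot: [-0.666, 0.745, -0.015, 0.028]
ft_force: [-4.8, 1.3, 16.8]
grip_width: 0.0599
```

Request:
carry_out(steps=[[[0, 0, 0], 0, 1], [[0, 0, 0], 0, 0.5], [[0, 0, 0], 0, 0], [[0, 0, 0], 0, 0], [[0, 0, 0], 0, 0], [[0, 0, 1], 0, 0], [[0, 0, 3], 0, 0], [[0, 0, 4], 0, 0], [[0, 0, 4], 0, 0]])

```text
time: 32.6
position: [0.5212, -0.1317, 0.2619]
tool_rot: [-0.666, 0.745, -0.009, 0.025]
ft_force: [1.3, -0.4, -0.1]
grip_width: 0.0867
```

Request:
carry_out(steps=[[[0.8, 2, 0], 8.4, 0], [[0.8, 4, 0], 8.4, 0], [[0.8, 4, 0], 8.4, 0], [[0.8, 4, 0], 8.4, 0], [[0.8, 4, 0], 8.4, 0], [[0.8, 4, 0], 8.4, 0], [[0.8, 4, 0], 8.4, 0], [[0.8, 4, 0], 8.4, 0], [[0.8, 4, 0], 8.4, 0], [[0, 2, 0], 8.4, 0]])

```text
time: 33.6
position: [0.6003, 0.2366, 0.2805]
tool_rot: [0.995, -0.09, 0.001, -0.036]
ft_force: [0.6, 0.4, 0.2]
grip_width: 0.0867
```

Request:
carry_out(steps=[[[0, 0, 0], 8.4, 0], [[0, 0, 0], 8.4, 0], [[0, 0, 0], 8.4, 0], [[0, 0, 0], 8.4, 0], [[0, 0, 0], 8.4, 0], [[0, 0, 0], 8.4, 0], [[0, 0, 0], 8.4, 0], [[0, 0, 0], 8.4, 0], [[0, 0, 0], 8.4, 0], [[0, 0, 0], 6, 0]])

```text
time: 34.6
position: [0.5988, 0.2424, 0.2882]
tool_rot: [0.802, 0.596, -0.021, -0.029]
ft_force: [-0.1, -0.1, -0.4]
grip_width: 0.087
```

Run:
```python
from fit import *
c=snap("wrist","w9"); c2=snap("top","t9"); o=robot.get_obs(); print(o["position"],phi(o))
for z in(.02,.03): print(find(c,(.601,.25),z))
for z in(.125,.135): print("pile",find(c2,(.526,-.132),z))
a=c["pixels"][:,:,::-1]
b=cv2.resize(c2["pixels"][180:310,160:500,::-1],(640,245),interpolation=cv2.INTER_CUBIC)
cv2.imwrite('pics/v9.png',np.vstack([a[:320],b]))
```

```text
[0.59889407 0.24260316 0.2881935 ] (np.float64(72.89628880852138), np.float64(4.074384232584553), array([-0.06768171,  0.02181789, -0.99746838]))
(np.float64(0.00042475587438337427), (0.6013, 0.2503, 103, 63, -11.4))
(np.float64(0.0016920350791164713), (0.5995, 0.2507, 101, 61, -11.4))
pile (np.float64(0.0031268789880426234), (0.5285, -0.1301, 103, 74, -5.8))
pile (np.float64(0.0036771115752486415), (0.5262, -0.1283, 102, 73, -5.8))
```

View pics/v9.png

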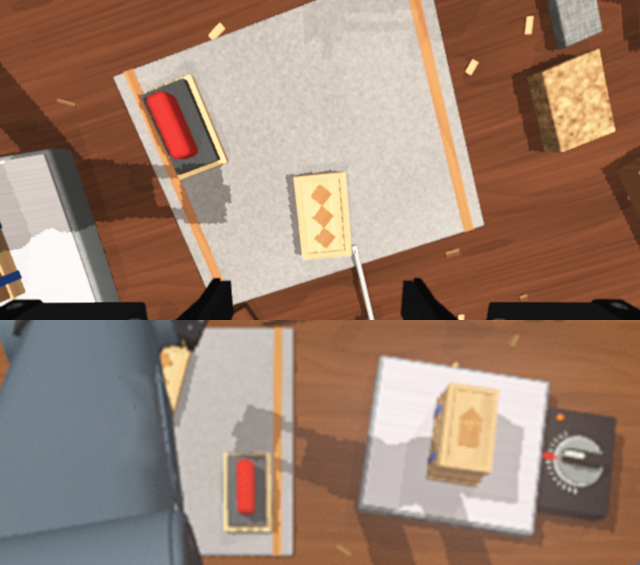

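Request:
carry_out(steps=[[[-0.2, 0.9, -3], 6.1, 0], [[0, 0, -4.5], 0, 0], [[0, 0, -4.5], 0, 0], [[0, 0, -4.5], 0, 0], [[0, 0, -4], 0, 0], [[0, 0, 0], 0, 0], [[0, 0, 0], 0, 0]])

```text
time: 35.4
position: [0.5996, 0.2526, 0.0846]
tool_rot: [0.776, 0.63, -0.015, -0.024]
ft_force: [0.5, 0.1, 0.4]
grip_width: 0.0869
```

Request:
carry_out(steps=[[[-0.3, -0.2, -1.5], 0.9, 0], [[-0.2, 0, -1.5], 0, 0], [[0, 0, 0], 0, 0], [[0, 0, 0], 0, 0]])

```text
time: 35.8
position: [0.6003, 0.2519, 0.0626]
tool_rot: [0.772, 0.635, -0.009, -0.021]
ft_force: [0.3, 0.4, 0.3]
grip_width: 0.0872
```

Request:
carry_out(steps=[[[-0.3, -0.2, -1.2], 0, 0], [[-0.2, 0, -1.2], 0, 0], [[0, 0, 0], 0, 0], [[0, 0, 0], 0, 0]])

```text
time: 36.2
position: [0.5967, 0.2503, 0.0395]
tool_rot: [0.772, 0.635, -0.007, -0.02]
ft_force: [0.4, -0.1, -0.2]
grip_width: 0.087
```

Request:
carry_out(steps=[[[0.1, 0, -0.55], 0, 0], [[0, 0, 0], 0, 1], [[0, 0, 0], 0, 1], [[0, 0, 0], 0, 1], [[0, 0, 0], 0, 1], [[0, 0, 0], 0, 1], [[0, 0, 0], 0, 1]])

```text
time: 36.9
position: [0.5981, 0.2504, 0.0335]
tool_rot: [0.772, 0.635, -0.007, -0.02]
ft_force: [-0.2, -0.5, -0.4]
grip_width: 0.0597
```

Request:
carry_out(steps=[[[0, 0, 1], 0, 1], [[0, 0, 3], 0, 1], [[0, 0, 4], 0, 1], [[0, 0, 4.5], 0, 1], [[0, 0, 4.5], 0, 1], [[-0.7, -2, 4], 0.4, 1], [[-0.8, -4, 3], 0.4, 1], [[-0.8, -4.5, 0], 0.5, 1], [[-0.8, -4.5, 0], 0.5, 1], [[-0.8, -4.5, 0], 0.5, 1]])

```text
time: 37.9
position: [0.5539, 0.0556, 0.2872]
tool_rot: [0.755, 0.655, -0.006, -0.017]
ft_force: [0.3, 0.5, -1.3]
grip_width: 0.0598
```

Request:
carry_out(steps=[[[-0.8, -4.5, 0], 0.5, 1], [[-0.8, -4.5, 0], 0.5, 1], [[-0.8, -4.5, 0], 0.5, 1], [[-0.8, -3.5, 0], 0.5, 1], [[0, -1, 0], 0, 1], [[0, 0, 0], 0, 1], [[0, 0, 0], 0, 1]])

```text
time: 38.6
position: [0.5166, -0.1351, 0.2922]
tool_rot: [0.746, 0.666, -0.005, -0.015]
ft_force: [-0.0, -0.2, -1.7]
grip_width: 0.0598
```

Request:
carry_out(steps=[[[0.3, 0, -3], -0.5, 1], [[0, 0, -4], 0, 1], [[0, 0, -1.5], 0, 1], [[0, 0, 0], 0, 1], [[0, 0, 0], 0, 1]])

```text
time: 39.1
position: [0.5222, -0.1268, 0.2073]
tool_rot: [0.746, 0.666, -0.002, -0.013]
ft_force: [0.2, -0.3, -1.5]
grip_width: 0.0596
```

Request:
carry_out(steps=[[[-0.1, -0.6, -1], 0, 1], [[0, 0, -1], 0, 1], [[0, 0, -0.5], 0, 1], [[0, 0, -0.3], 0, 1], [[-0.1, 0, -0.3], 0, 1]])

```text
time: 39.6
position: [0.5227, -0.1329, 0.1773]
tool_rot: [0.745, 0.667, -0.001, -0.01]
ft_force: [-0.2, 0.2, -1.4]
grip_width: 0.0597
```

Request:
carry_out(steps=[[[0, 0, -0.3], 0, 1], [[0, 0, -0.3], 0, 1], [[0, 0, -0.2], 0, 1]])

```text
time: 39.9
position: [0.5226, -0.1331, 0.1688]
tool_rot: [0.745, 0.667, -0.001, -0.01]
ft_force: [-0.1, 0.1, -1.5]
grip_width: 0.0601
```

Request:
carry_out(steps=[[[0, 0, -0.2], 0, 1]])

```text
time: 40.0
position: [0.5227, -0.1332, 0.1668]
tool_rot: [0.745, 0.667, -0.001, -0.01]
ft_force: [-0.5, 0.3, -0.5]
grip_width: 0.0597
```

Request:
carry_out(steps=[[[0, 0, -0.2], 0, 1]])

```text
time: 40.1
position: [0.5227, -0.1333, 0.1646]
tool_rot: [0.745, 0.667, -0.001, -0.01]
ft_force: [-0.0, -0.7, -1.7]
grip_width: 0.0596
```

Request:
carry_out(steps=[[[0, 0, -0.15], 0, 1]])

```text
time: 40.2
position: [0.5228, -0.1333, 0.1631]
tool_rot: [0.745, 0.667, -0.001, -0.01]
ft_force: [0.4, 0.5, 1.2]
grip_width: 0.0597
```

Request:
carry_out(steps=[[[0, 0, -0.15], 0, 1]])

```text
time: 40.3
position: [0.523, -0.1333, 0.1624]
tool_rot: [0.745, 0.667, -0.001, -0.01]
ft_force: [-2.6, 1.8, 14.3]
grip_width: 0.06
```

Request:
carry_out(steps=[[[0, 0, 0], 0, 1], [[0, 0, 0], 0, 0.5], [[0, 0, 0], 0, 0], [[0, 0, 0], 0, 0], [[0, 0, 0], 0, 0], [[0, 0, 1], 0, 0], [[0, 0, 3], 0, 0], [[0, 0, 4], 0, 0], [[0, 0, 4], 0, 0]])

```text
time: 41.2
position: [0.5197, -0.1319, 0.2824]
tool_rot: [0.745, 0.667, -0.003, -0.015]
ft_force: [0.7, -0.1, 0.1]
grip_width: 0.0866
```

Request:
carry_out(steps=[[[-1, 3, 0], 1.5, 0], [[-1, 4.5, 0], 1.5, 0], [[-1, 4.5, 0], 1.5, 0], [[-1, 4.5, 0], 1.5, 0], [[-1, 4.5, 0], 1.5, 0], [[-1, 4, 0], 1.5, 0], [[0, 1, 0], 0, 0], [[0, 0, 0], 0, 0], [[0, 0, 0], 0, 0]])

```text
time: 42.1
position: [0.4629, 0.1323, 0.298]
tool_rot: [0.69, 0.724, 0.004, -0.001]
ft_force: [-0.1, 0.2, -0.5]
grip_width: 0.0871
```

Run:
```python
from fit import *
c=snap("wrist","w10"); c2=snap("top","t10"); o=robot.get_obs(); print(o["position"],phi(o))
a=c["pixels"][:,:,::-1]
b=cv2.resize(c2["pixels"][180:310,160:500,::-1],(640,245),interpolation=cv2.INTER_CUBIC)
cv2.imwrite('pics/v10.png',np.vstack([a[:320],b]))
```

```text
[0.46321456 0.13164777 0.29781166] (np.float64(92.69819013914054), np.float64(0.5022912427471959), array([ 0.00375303,  0.00792267, -0.99996157]))
```

View pics/v10.png

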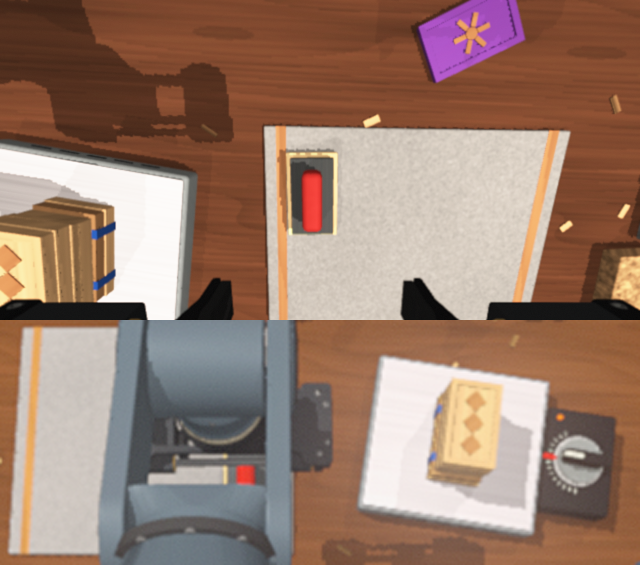

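Run:
```python
from fit import *
c=load("w10")
rect(c,[(336,235),(288,235),(287,152),(336,152)],.02,(0,0),1)
print(at(c,312,202,.068))
t=load("t10")
for z in(.148,.155): print("pile",find(t,(.526,-.132),z))
print(at(t,160+472/1.882,180+110/1.885,.152))
```

```text
ctr [0.4593 0.1294] L 0.1013 W 0.0585 yawL 2.81 deg yawW 2.63
[0.45740694 0.12985711 0.068     ]
pile (np.float64(0.003818320020761883), (0.5261, -0.1282, 107, 76, -6.3))
pile (np.float64(0.005337504551274234), (0.5244, -0.1269, 106, 76, -6.3))
[ 0.5180464  -0.13437998  0.152     ]
```

Request:
carry_out(steps=[[[-0.6, 0, -3], 0, 0], [[0, 0, -4.5], 0, 0], [[0, 0, -4.5], 0, 0], [[0, 0, -4.5], 0, 0], [[0, 0, -3.5], 0, 0], [[0, 0, 0], 0, 0], [[0, 0, 0], 0, 0]])

```text
time: 42.9
position: [0.4654, 0.1218, 0.0946]
tool_rot: [0.696, 0.718, 0.008, 0.004]
ft_force: [0.6, -0.7, 1.6]
grip_width: 0.0866
```

Request:
carry_out(steps=[[[-0.6, 0.7, 0], 0.9, 0], [[0, 0, -1], 0, 0], [[0, 0, -1], 0, 0], [[0, 0, 0], 0, 0], [[0, 0, 0], 0, 0]])

```text
time: 43.4
position: [0.4635, 0.1288, 0.0789]
tool_rot: [0.69, 0.723, 0.013, 0.009]
ft_force: [0.4, 0.3, -0.4]
grip_width: 0.0869
```

Request:
carry_out(steps=[[[-0.5, 0, -0.8], 0, 0], [[0, 0, -0.7], 0, 0], [[0, 0, -0.3], 0, 0], [[0, 0, 0], 0, 0]])

```text
time: 43.8
position: [0.4582, 0.129, 0.0599]
tool_rot: [0.69, 0.724, 0.013, 0.009]
ft_force: [-0.5, -0.4, 0.7]
grip_width: 0.087
```

Request:
carry_out(steps=[[[0, 0, 0], 0, 1], [[0, 0, 0], 0, 1], [[0, 0, 0], 0, 1], [[0, 0, 0], 0, 1], [[0, 0, 0], 0, 1], [[0, 0, 0], 0, 1], [[0, 0, 0], 0, 1], [[0, 0, 0], 0, 1], [[0, 0, 0], 0, 1], [[0, 0, 0], 0, 1]], squeeze=45)

```text
time: 44.8
position: [0.4588, 0.1289, 0.0602]
tool_rot: [0.69, 0.724, 0.014, 0.01]
ft_force: [-0.2, -0.2, -0.3]
grip_width: 0.0217
```

Request:
carry_out(steps=[[[0, 0, 0], 0, 1], [[0, 0, 0], 0, 1], [[0, 0, 0], 0, 1]])

```text
time: 45.1
position: [0.4588, 0.1289, 0.0602]
tool_rot: [0.69, 0.724, 0.014, 0.01]
ft_force: [0.5, 0.2, -0.1]
grip_width: 0.0215
```

Request:
carry_out(steps=[[[0, 0, 1], 0, 1], [[0, 0, 3], 0, 1], [[0, 0, 4], 0, 1], [[0, 0, 4.5], 0, 1], [[0, 0, 4.5], 0, 1], [[0, 0, 4.5], 0, 1], [[0, 0, 2], 0, 1], [[0, 0, 0], 0, 1]])

```text
time: 45.9
position: [0.4464, 0.1287, 0.3]
tool_rot: [0.691, 0.723, 0.006, 0.001]
ft_force: [1.0, -0.1, -7.0]
grip_width: 0.0213
```

Request:
carry_out(steps=[[[0.9, -2, 0], -1.3, 1], [[0.9, -4, 0], -1.3, 1], [[0.9, -4, 0], -1.3, 1], [[0.9, -4, 0], -1.3, 1], [[0.9, -4, 0], -1.3, 1], [[0.9, -4, 0], -1.3, 1], [[0.9, -3, 0], -1.3, 1], [[0, 0, 0], 0, 1], [[0, 0, 0], 0, 1]])

```text
time: 46.8
position: [0.4941, -0.1259, 0.2805]
tool_rot: [0.747, 0.664, -0.003, -0.018]
ft_force: [-0.7, 1.1, -6.9]
grip_width: 0.0218
```

Request:
carry_out(steps=[[[1.5, -0.3, 0], -0.4, 1], [[1.3, -0.3, 0], 0, 1], [[0, 0, -1.5], 0, 1], [[0, 0, -1.5], 0, 1], [[0, 0, 0], 0, 1], [[0, 0, 0], 0, 1]])

```text
time: 47.4
position: [0.5189, -0.1254, 0.2432]
tool_rot: [0.748, 0.664, -0.005, -0.026]
ft_force: [0.5, -0.2, -5.6]
grip_width: 0.0218
```

Request:
carry_out(steps=[[[0.5, -0.7, 0], -0.3, 1], [[0, 0, -0.6], 0, 1], [[0, 0, -0.5], 0, 1], [[0, 0, -0.3], 0, 1]])

```text
time: 47.8
position: [0.5257, -0.1329, 0.2303]
tool_rot: [0.749, 0.662, -0.005, -0.024]
ft_force: [-0.5, -0.7, -5.6]
grip_width: 0.0215
```

Request:
carry_out(steps=[[[0, 0, -0.4], 0, 1], [[0, 0, -0.3], 0, 1], [[0, 0, -0.3], 0, 1]])

```text
time: 48.1
position: [0.5255, -0.1329, 0.2195]
tool_rot: [0.749, 0.662, -0.005, -0.024]
ft_force: [0.1, -0.4, -6.3]
grip_width: 0.0219
```

Request:
carry_out(steps=[[[0, 0, -0.25], 0, 1]])

```text
time: 48.2
position: [0.5254, -0.1329, 0.2167]
tool_rot: [0.749, 0.662, -0.005, -0.024]
ft_force: [0.1, 0.3, -6.7]
grip_width: 0.0218
```

Request:
carry_out(steps=[[[0, 0, -0.25], 0, 1]])

```text
time: 48.3
position: [0.5254, -0.1329, 0.214]
tool_rot: [0.749, 0.662, -0.005, -0.024]
ft_force: [-0.3, -1.2, -7.2]
grip_width: 0.0215
```

Request:
carry_out(steps=[[[0, 0, -0.15], 0, 1]])

```text
time: 48.4
position: [0.5253, -0.1329, 0.2122]
tool_rot: [0.749, 0.662, -0.005, -0.024]
ft_force: [0.4, -0.6, -7.4]
grip_width: 0.0215
```

Request:
carry_out(steps=[[[0, 0, -0.15], 0, 1]])

```text
time: 48.5
position: [0.5254, -0.1329, 0.2106]
tool_rot: [0.749, 0.662, -0.005, -0.024]
ft_force: [-0.1, -0.2, -6.4]
grip_width: 0.0217
```

Request:
carry_out(steps=[[[0, 0, -0.15], 0, 1]])

```text
time: 48.6
position: [0.5254, -0.1329, 0.2096]
tool_rot: [0.749, 0.662, -0.005, -0.024]
ft_force: [-3.4, 1.0, 3.2]
grip_width: 0.022
```

Request:
carry_out(steps=[[[0, 0, -0.1], 0, 1], [[0, 0, -0.1], 0, 1]], squeeze=8)

```text
time: 48.8
position: [0.5251, -0.1328, 0.2082]
tool_rot: [0.749, 0.662, -0.005, -0.024]
ft_force: [-1.3, 1.2, -3.9]
grip_width: 0.0222
```

Request:
carry_out(steps=[[[0, 0, -0.1], 0, 1]])

```text
time: 48.9
position: [0.5249, -0.1327, 0.2073]
tool_rot: [0.749, 0.662, -0.005, -0.024]
ft_force: [-2.5, 0.2, -3.1]
grip_width: 0.0219
```

It is pivoting flat in the lighter grip. I'll go on a little.

Request:
carry_out(steps=[[[0, 0, -0.1], 0, 1]])

```text
time: 49.0
position: [0.5248, -0.1326, 0.2067]
tool_rot: [0.749, 0.662, -0.005, -0.024]
ft_force: [-2.2, 1.6, 2.6]
grip_width: 0.0224
```

Request:
carry_out(steps=[[[0, 0, -0.1], 0, 1]])

```text
time: 49.1
position: [0.5248, -0.1325, 0.2065]
tool_rot: [0.749, 0.662, -0.005, -0.024]
ft_force: [-3.1, 2.4, 3.2]
grip_width: 0.0224
```

Request:
carry_out(steps=[[[0, 0, 0], 0, 0.7], [[0, 0, 0], 0, 0.5], [[0, 0, 0], 0, 0.2], [[0, 0, 0], 0, 0], [[0, 0, 0], 0, 0], [[0, 0, 0], 0, 0], [[0, 0, 1], 0, 0], [[0, 0, 3], 0, 0], [[0, 0, 4], 0, 0], [[0, 0, 2], 0, 0]])

```text
time: 50.1
position: [0.5267, -0.1337, 0.3097]
tool_rot: [0.749, 0.662, -0.004, -0.023]
ft_force: [0.5, -0.2, 0.4]
grip_width: 0.0851
```

Request:
carry_out(steps=[[[-0.5, 3, 0], 0, 0], [[-0.5, 4.5, 0], 0, 0], [[-0.5, 4.5, 0], 0, 0], [[-0.5, 4.5, 0], 0, 0], [[-0.5, 4.5, 0], 0, 0], [[0, 0, 0], 0, 0], [[0, 0, 0], 0, 0]])

```text
time: 50.8
position: [0.5039, 0.0808, 0.3207]
tool_rot: [0.75, 0.661, 0.001, -0.014]
ft_force: [-0.2, -1.4, 0.1]
grip_width: 0.0869
```

Run:
```python
from fit import *
c=snap("side","s11"); c2=snap("top","t11"); o=robot.get_obs(); print(o["position"],phi(o))
a=cv2.resize(c["pixels"][190:350,300:460,::-1],(400,400),interpolation=cv2.INTER_CUBIC)
b=cv2.resize(c2["pixels"][195:295,355:455,::-1],(400,400),interpolation=cv2.INTER_CUBIC)
d=cv2.resize(c2["pixels"][80:380,100:500,::-1],None,fx=.5,fy=.5)
cv2.imwrite('pics/v11.png',np.vstack([np.hstack([a,b]),np.hstack([d,np.zeros((150,600,3),np.uint8)])]))
```

```text
[0.50406091 0.07970492 0.32046314] (np.float64(82.57837677588938), np.float64(1.6162907036199945), array([-0.01669494,  0.02273896, -0.99960203]))
```

View pics/v11.png

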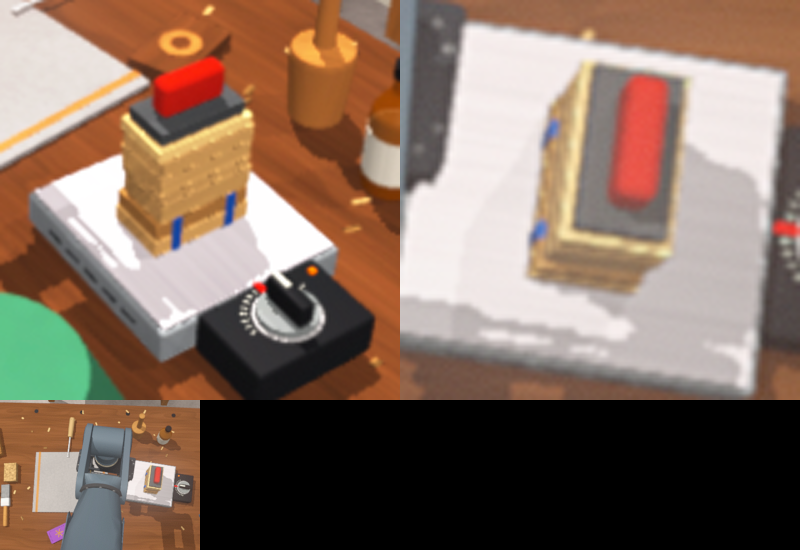

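Run:
```python
from fit import *
c=load("t11"); rect(c,[(190,62),(287,77),(271,255),(170,235)],.167,(355,195),4)
```

```text
ctr [ 0.5248 -0.1343] L 0.0969 W 0.0535 yawL -6.17 deg yawW -8.36
```

```bash
python3 -c "
from rig import robot
print(robot.hand_in())"
```

```text
the job is handed in; nothing more can be done
None
```

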